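Strip a cured bond out from under its weights

TASK

The cover bonded on the connector box has cured under its weights. Take the stack apart: stand each brass weight in the cup turned for it, lay the pressing bar in its rest, set the box down gently in the shallow black output tray, keeping it upright all the way, and put the emptied aluminium nest back in its dock, flat between the corner guides.

Things in the scene. Friction and masses are not known exactly. Their poses are not given: they have to be found in the camera images.
- nest: Bonding nest, lowest in the stack: loose aluminium block 66 x 100 x 24 mm (x, y, z; 0.34 kg), standing on the table, its length roughly across the robot's front. Pocket 50 x 68 mm, 10 mm deep (floor 14 mm above the underside), in which the box stands with 3 mm play all round. Origin centre of underside, y along its length, z up.
- box: Connector box, the workpiece: black, 44 x 62 mm (x, y), 30 mm high over the screw heads of its white cover; solid sides 26 mm high, and the bar's underside bears 26 mm above its own. 0.09 kg. Stands loose in the nest's pocket, showing 20 mm above the nest. Origin centre of underside, y along its length, z up.
- bar: Pressing bar: plain steel bar with black rubber sole and three dark lines at its middle, 24 x 88 x 16 mm (x, y, z; 0.18 kg), lying loose on the box, lengthwise, its ends standing out past it. Not the copper spare hot bar by the turntable. Origin centre of underside, y along its length, z up.
- weight_s: Small brass weight, 22 mm diameter, 36 mm high: plain cylinder up to 25 mm, then a 12 mm knob; about 0.1 kg. Stands loose on one end of the bar, 28 mm from the bar's middle. Origin at the centre of its underside, z up.
- weight_l: Large brass weight, 32 mm diameter, 44 mm high: plain cylinder up to 30 mm, then a 17 mm knob; about 0.2 kg. Stands loose on the other end of the bar, 28 mm from the bar's middle. Origin at the centre of its underside, z up.
- cup_s: Small turned aluminium cup for the small weight, fixed: bore 30 mm, flaring in its top 6 mm to a 40 mm mouth, rim 15 mm above the table, inner floor at 4 mm; round foot 52 mm across. Too narrow for the large weight. Origin at the centre of its underside on the table, z up.
- cup_l: Large turned aluminium cup for the large weight, fixed: bore 42 mm, flaring in its top 6 mm to a 52 mm mouth, rim 15 mm above the table, inner floor at 4 mm; round foot 64 mm across. Origin at the centre of its underside on the table, z up.
- rest: Rest for the pressing bar, fixed: dark foot plate 46 x 110 x 5 mm (x, y, z); outward-leaning cheeks (32 mm apart at the foot, tops 19 mm above the table, 34 mm either side of the middle) and end leaves (98 mm apart). The bar lies on the plate (5 mm high), lengthwise; sides open over the middle 50 mm. Origin centre of underside, y along its length, z up.
- tray: Output tray for the finished box, fixed: shallow open black tray, 90 x 108 mm over its lip, 76 x 94 mm inside (x, y), walls 12 mm high, floor 4 mm above the table. Origin at the centre of its underside, y along its length, z up.
- dock: Dock for the nest, fixed: dark foot plate 94 x 128 x 6 mm (x, y, z) with leaning corner guides, 76 x 110 mm apart at the foot, tops 18 mm above the table; long sides open over the middle 60 mm. The nest stands on the plate lengthwise, either way round. From side to side, carry in front of the turntable, clear of the bond head behind it. Origin centre of underside, y along its length, z up.

How it is judged:
At the end, for the whole second after the job is handed in: Weights upright on the floor of their own cups (within 8 mm); bar flat in its rest (9 mm across, 10 along, 0.25 rad); box upright on the tray floor (within 20 mm across, 26 along of its middle); nest flat on the dock plate between the guides (9 mm, 0.2 rad); all released and at rest (horizontal distance between weight_s and cup_s below 0.008 m and z of weight_s in the frame of cup_s between 0.001 and 0.008 m and angle between each of weight_s, weight_l, bar's own z axis and vertical below 0.15 rad and linear speed of each of weight_s, weight_l, bar, box, nest below 0.02 m/s and angular speed of each of weight_s, weight_l, bar, box, nest below 0.2 rad/s and horizontal distance between weight_l and cup_l below 0.008 m and z of weight_l in the frame of cup_l between 0.001 and 0.008 m and x of bar in the frame of rest between -0.009 and 0.009 m and y of bar in the frame of rest between -0.01 and 0.01 m and z of bar in the frame of rest between 0.002 and 0.009 m and angle between the y axis of bar and the y axis of rest, either way round below 0.25 rad and x of box in the frame of tray between -0.02 and 0.02 m and y of box in the frame of tray between -0.026 and 0.026 m and z of box in the frame of tray between 0.001 and 0.008 m and angle between each of box, nest's own z axis and vertical below 0.12 rad and x of nest in the frame of dock between -0.009 and 0.009 m and y of nest in the frame of dock between -0.009 and 0.009 m and z of nest in the frame of dock between 0.003 and 0.01 m and angle between the y axis of nest and the y axis of dock, either way round below 0.2 rad); the robot touches nothing.
It fails at once if the connector box is tipped over (more than 0.5 rad from upright) (angle between box's own z axis and vertical above 0.5 rad).
It fails at once if the connector box is dropped (falls free of the fingers faster than 0.5 m/s, as from over 13 mm) (contact force between box and the fingers below 0.1 N and linear speed of box above 0.5 m/s).
It also fails if it takes over 144 s, if anything falls off the work surface, if the arm or the gripper's body presses on something with over 40 N, if the wrist force passes 120 N, or if a joint passes its speed limit or range.

ROBOT

A 6-joint arm with a two-finger parallel gripper is mounted at the origin on a cart in front of the work surface, level with it; the furniture and walls round the work are solid. World frame = base frame: x ahead of the robot, y to its left, z up, the work surface at z = 0. Lengths are in m, angles in rad, forces in N, time in s.
With the tool pointing down it reaches from about 0.25 to 0.8 m from the base axis. Payload 3.9 kg.
Tool frame: the origin (TCP) lies at the very end of the fingers, on their centre line; the grasp point (between the pads) lies 19 mm behind it; z points along the fingers, y is the line along which they close (so a half turn about z gives the same grasp; the last joint's range is limited). The gripper opens to 85 mm and grips with 20 to 120 N. Pads are 22 mm wide; open, the fingers measure 114 mm over their backs; the gripper's body (76 mm by 85 mm) begins 54 mm behind the grasp point. The pads swing forward as they close: fully open they stand 13 mm farther back than shut.
Start: joints at [1.242, 0.26, -0.138, 1.173, 0, 1.571], TCP at [0.17, 0.497, 0.231] pointing down, gripper open.
Joint ranges: [-2.78, 2.78], [-0.83, 1.72], [-1.28, 1.37], [-1.9, 2.12], [-1.57, 1.48], [-3.14, 3.14]. Speed limits (rad/s): [2.57, 2.57, 3.14, 3.14, 3.14, 3.14].

INTERFACE

Orientations are given as a unit quaternion [x, y, z, w].
In Python, from rig import env gives the robot as it stands.
- The arm moves only by the tool drive_tool, never from a script. Its argument "targets" is a list of rows, each a list of 7 numbers: the turn, a rotation vector about the tool's x, y, z in units of 6 degrees (1.0 is 6 degrees), then the shift along the tool's x, y, z in units of 25 mm (1.0 is 25 mm), then the opening, from 0 (shut) to 1 (fully open). In form: [[ax, ay, az, dx, dy, dz, grip], ...]. A call has 1 to 12 rows; each row shifts and turns the commanded pose from where the row before left it, along the tool's axes as they then stand; what a row does not reach is not made up. A row lasts 1/8 s, in which the tool goes at most 62.5 mm and 10.7 degrees, less where a joint would pass 70% of its speed; a pose out of reach is approached as far as the arm can. A call is refused whole if a number of a shift passes 1 or a number of a turn 1, either way. A call with a gripper value outside its range is refused whole. The fingers move at their own pace and stop on an object; "grip_force" is the grip in N (left out, the last holds). Time passes only in rows, so rows that do not move let the fingers close. It gives the time, the measured TCP pose, the force, the opening and the grip force at its end, in the units of the state.
- env.sense(): the state, without advancing time (a new reading comes with each control period).
- env.capture(name): name is "scene" or "side" or "wrist"; returns a dict with "color" (400x640x3 uint8, red, green, blue), "range_z" (400x640 float32, m along the optical axis (not along the pixel's ray), 0 where there is no reading), "K" (3x3 intrinsics, pixels), "T" (4x4, takes a point from camera to world coordinates). Camera axes: x right, y down, z forward; pixel columns grow to the right and rows downward; lengths in m; the calibration is good to about 2 mm. The wrist camera is an equidistant fisheye: a pixel r from the principal point sees the ray r / f radians off the axis. A picture is of the moment at which its call begins.
- env.sign_off(): hands the job in; it is judged then, once.
The state is a dict: "clock": time; "joint_positions": joint angles; "joint_vel": joint speeds; "joint_efforts": joint torques, N m; "ee_pos": TCP position; "ee_rot": TCP orientation; "contact_force": force on the tool from outside, world axes, zero at the start; "wrist_torque": the same for the moment, N m; "width": finger opening in m; "gripper_force": force on a finger pad.
Only numpy, scipy, OpenCV 4.12 (cv2) and the standard library are available. Lean on these libraries where they do the work, as an engineer would, in place of code of your own. Each camera call takes 0.05 s, during which the arm holds its last target. There are 200 camera calls.

## Working session

There is one attempt and no reset: what is moved stays moved. The work goes in short steps, Python scripts to look and compute and a tool call to move; the robot and the scene stay as the last step left them, time stands still between calls to the robot, and variables do not carry over. Pictures are saved under pics/ and viewed, at most 17 in all, crops included, and the job is handed in when it is done.

Besides the shell and the picture viewer there is one more tool, called after "Request:" as name(argument=value, ...) on one line, values as JSON. drive_tool: Moves the arm, as the interface text tells. Its arguments: {"type":"object","properties":{"targets":{"type":"array","items":{"type":"array","items":{"type":"number"}}},"grip_force":{"type":"number"}},"required":["targets"]}

```bash
ls; mkdir -p pics; python3 - <<'E'
from rig import env
import cv2,numpy as np
s=env.sense(); print({k:np.round(v,3) for k,v in s.items()})
for n in ("scene","side"):
    c=env.capture(n); cv2.imwrite(f"pics/{n}0.png",c["color"][:,:,::-1]); np.savez(f"{n}0.npz",**c); print(n,c["K"],c["T"].round(4))
E
```

```text
pics
{'clock': np.float64(0.0), 'joint_positions': array([ 1.242,  0.261, -0.139,  1.173, -0.   ,  1.571]), 'joint_vel': array([ 0.001,  0.   , -0.   ,  0.   ,  0.002,  0.   ]), 'joint_efforts': array([ 1.0000e-03, -4.0568e+01,  2.5392e+01,  1.9000e-02,  0.0000e+00,
        0.0000e+00]), 'ee_pos': array([0.169, 0.496, 0.23 ]), 'ee_rot': array([ 0.164,  0.987, -0.001, -0.   ]), 'contact_force': array([ 0.77 ,  0.18 , -0.122]), 'wrist_torque': array([ 0.004, -0.037,  0.025]), 'gripper_force': np.float64(0.0), 'width': np.float64(0.085)}
scene [[468.97146172   0.         321.98085346]
 [  0.         468.97146172 197.63143977]
 [  0.           0.           1.        ]] [[ 0.4861 -0.6211  0.6147 -0.1818]
 [-0.8737 -0.3588  0.3284 -0.3907]
 [ 0.0166 -0.6967 -0.7171  0.8925]
 [ 0.      0.      0.      1.    ]]
side [[444.49940956   0.         317.52965269]
 [  0.         444.49940956 199.08356877]
 [  0.           0.           1.        ]] [[ 8.761e-01 -2.926e-01  3.832e-01  1.424e-01]
 [-4.822e-01 -5.328e-01  6.954e-01 -6.994e-01]
 [ 7.000e-04 -7.940e-01 -6.079e-01  6.912e-01]
 [ 0.000e+00  0.000e+00  0.000e+00  1.000e+00]]
```

View pics/scene0.png

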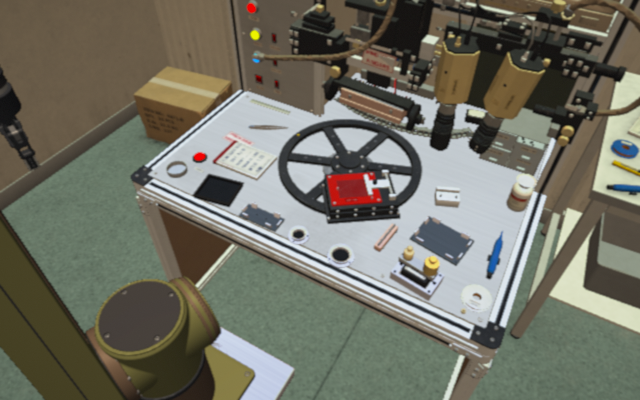

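View pics/side0.png

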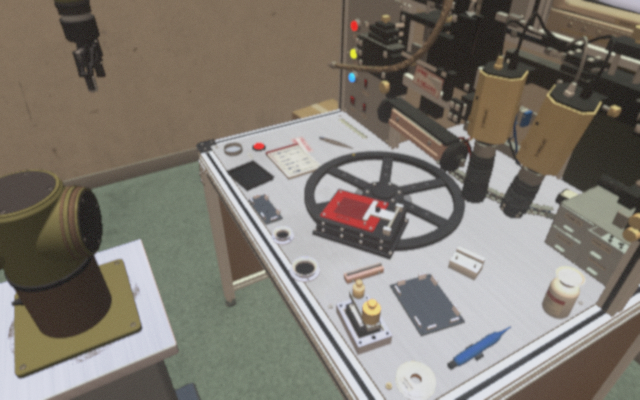

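The scene view shows, in pixels: tray (217,190), rest (262,215), small cup (298,234), large cup (342,255), stack (417,272) with small weight left and large right, and dock (443,240). Next I'll zoom in.

```bash
cat > h.py <<'E'
import numpy as np,cv2
def load(n): return dict(np.load(n+".npz"))
def plane(c,uv,z):
    uv=np.atleast_2d(np.asarray(uv,float)); K,T=c["K"],c["T"]
    d=np.c_[(uv[:,0]-K[0,2])/K[0,0],(uv[:,1]-K[1,2])/K[1,1],np.ones(len(uv))]@T[:3,:3].T
    return T[:3,3]+d*((z-T[2,3])/d[:,2])[:,None]
def cloud(c):
    h,w=c["range_z"].shape; u,v=np.meshgrid(np.arange(w),np.arange(h)); r=c["range_z"]; K,T=c["K"],c["T"]
    P=np.stack([(u-K[0,2])/K[0,0]*r,(v-K[1,2])/K[1,1]*r,r],-1)
    return P@T[:3,:3].T+T[:3,3]
E
python3 - <<'E'
from h import *
a=load("scene0");b=load("side0")
f=lambda c,x,y,w,h,W,H:cv2.resize(c["color"][y:y+h,x:x+w],(W,H),interpolation=cv2.INTER_CUBIC)
im=np.vstack([f(a,185,165,300,140,800,373),np.hstack([f(b,220,150,140,133,240,227),f(b,330,240,150,110,310,227),f(a,380,235,80,70,250,227)])])
cv2.imwrite("pics/z.png",im[:,:,::-1])
P=cloud(a)
for n,p in dict(tray=(217,190),rest=(262,215),cs=(298,234),cl=(342,255),ws=(408,251),wl=(432,258),bar=(417,270),dock=(443,240)).items(): print(n,P[p[1],p[0]].round(3),plane(a,p,0)[0].round(3))
E
```

```text
tray [0.465 0.274 0.003] [0.467 0.276 0.   ]
rest [0.448 0.117 0.006] [0.452 0.121 0.   ]
cs [0.441 0.006 0.005] [0.444 0.008 0.   ]
cl [ 0.438 -0.117  0.005] [ 0.441 -0.115 -0.   ]
ws [ 0.465 -0.261  0.081] [ 0.53  -0.247  0.   ]
wl [ 0.457 -0.315  0.102] [ 0.539 -0.305  0.   ]
bar [ 0.45  -0.292  0.052] [ 0.489 -0.286  0.   ]
dock [ 0.601 -0.31   0.004] [ 0.605 -0.31   0.   ]
```

View pics/z.png

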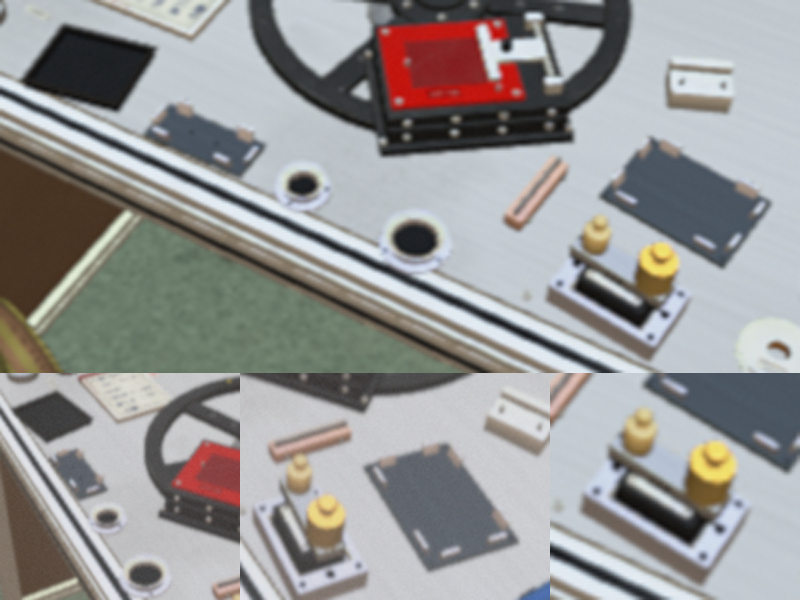

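The zoom confirms the layout. Both weights are on the bar, with the small one on the +y end. Now I'll measure with masks.

```bash
cat > m.py <<'E'
from h import *
for n,boxes in dict(scene0=dict(tray=(185,165,60,48),rest=(235,195,55,38),dock=(405,210,75,60),cs=(284,220,30,30),cl=(325,238,36,36)),
                side0=dict(tray=(222,155,55,35),rest=(245,188,40,38),dock=(382,268,92,70),cs=(268,222,30,24),cl=(287,252,36,34))).items():
    c=load(n); g=cv2.cvtColor(c["color"],cv2.COLOR_RGB2GRAY); P=cloud(c)
    for k,(x,y,w,h) in boxes.items():
        t={'tray':70,'rest':115,'dock':115,'cs':90,'cl':90}[k]; z={'tray':.012,'rest':.005,'dock':.006,'cs':.009,'cl':.009}[k]
        m=cv2.morphologyEx((g[y:y+h,x:x+w]<t).astype(np.uint8),cv2.MORPH_OPEN,np.ones((2,2)))
        m=cv2.morphologyEx(m,cv2.MORPH_CLOSE,np.ones((5,5)))
        q=max(cv2.findContours(m,cv2.RETR_EXTERNAL,cv2.CHAIN_APPROX_NONE)[0],key=cv2.contourArea)[:,0]+[x,y]
        W=plane(c,q,z)[:,:2]; r=cv2.minAreaRect((W*1000).astype(np.float32)); print(n,k,np.round(r[0],1),np.round(r[1],1),round(r[2],1))
    for k,z0,z1,(x,y,w,h) in [("ws",.095,.112,(395,240,22,25)),("wl",.102,.12,(420,245,24,30)),("nest",.02,.028,(385,240,65,70)),("bar",.05,.06,(385,240,65,70)),("cs",.012,.018,boxes["cs"]),("cl",.012,.018,boxes["cl"])]:
        if n=="side0" and k[0] in "nbw": x,y,w,h=335,270,65,85
        q=P[y:y+h,x:x+w].reshape(-1,3); q=q[(q[:,2]>z0)&(q[:,2]<z1)]
        if len(q)>5:
            r=cv2.minAreaRect((q[:,:2]*1000).astype(np.float32)); print(" depth",n,k,len(q),q.mean(0).round(4),np.round(r[0],1),np.round(r[1],1),round(r[2],1))
E
python3 m.py
```

```text
scene0 tray [459.4 258.7] [ 89.7 108.5] 10.9
scene0 rest [437.5 109.5] [110.5  50.7] 89.9
scene0 dock [ 597.  -309.4] [124.2  94. ] 80.5
scene0 cs [ 4.372e+02 -3.000e-01] [18.9 22.1] 29.9
scene0 cl [ 433.  -117.7] [32.2 35.3] 29.8
 depth scene0 nest 449 [ 0.4454 -0.2968  0.0241] [ 460.6 -290.8] [101.5  68. ] 83.9
 depth scene0 bar 238 [ 0.4591 -0.2842  0.0556] [ 462.7 -287.7] [88.8 27.9] 78.8
 depth scene0 cs 77 [0.441  0.0077 0.0146] [437.8   5.6] [43.  41.5] 29.9
 depth scene0 cl 113 [ 0.4369 -0.1106  0.0147] [ 434.7 -111.8] [54.9 55.3] 79.4
side0 tray [461.8 252.3] [ 84.8 109.2] 9.6
side0 rest [440.8 106.5] [ 43.7 109.5] 1.2
side0 dock [ 597.6 -311.6] [127.5  91.4] 80.3
side0 cs [438.4   0.8] [13.6 18.4] 61.2
side0 cl [ 433.4 -117.2] [28.6 33.6] 61.2
 depth side0 ws 62 [ 0.4575 -0.3167  0.0979] [ 458.  -316.3] [13.9 14.3] 1.5
 depth side0 nest 699 [ 0.4537 -0.3027  0.0225] [ 470.4 -258.6] [175.4  76.9] 75.3
 depth side0 bar 233 [ 0.4588 -0.2901  0.0546] [ 463.  -288.3] [88.5 30.1] 78.7
 depth side0 cs 48 [0.441  0.0092 0.0135] [437.7   4.8] [43.3 41.7] 35.2
 depth side0 cl 88 [ 0.4345 -0.111   0.0134] [ 433.7 -112.9] [54.4 56.2] 7.9
```

Request:
drive_tool(targets=[[0,0,1,0,0,0,1],[0,0,1,0,0,0,1],[0,0,1,0,0,0,1],[0,0,1,0,0,0,1],[0,0,1,0,0,0,1],[0,0,1,0,0,0,1],[0,0,1,0,0,0,1],[0,0,1,0,0,0,1],[0,0,1,0,0,0,1],[0,0,1,0,0,0,1],[0,0,1,0,0,0,1],[0,0,1,0,0,0,1]], grip_force=40)

```text
clock: 1.6
ee_pos: [0.1694, 0.4965, 0.2308]
ee_rot: [0.713, 0.701, -0.001, 0.0]
contact_force: [-0.3, 0.0, -0.2]
width: 0.0856
gripper_force: 0.0
```

```bash
cat > go.py <<'E'
import sys,numpy as np
from rig import env
from scipy.spatial.transform import Rotation as R
# usage: go.py x y z theta_deg  (theta = direction of the tool y axis)
s=env.sense(); x,y,z,th=map(float,sys.argv[1:]); th=np.radians(th)
M=R.from_quat(s["ee_rot"]).as_matrix(); d=np.array([x,y,z])-s["ee_pos"]
T=np.array([[-np.sin(th),np.cos(th),0],[np.cos(th),np.sin(th),0],[0,0,-1]]).T
print("t",round(float(s["clock"]),2),"pos",s["ee_pos"].round(4),"th",round(np.degrees(np.arctan2(M[1,1],M[0,1])),2),"w",round(float(s["width"]),4),"F",s["contact_force"].round(1),"gf",round(float(s["gripper_force"]),1))
print("turn",(R.from_matrix(M.T@T).as_rotvec(degrees=True)/6).round(3),"shift now",(M.T@d/.025).round(2),"after turn",(T.T@d/.025).round(2))
E
python3 go.py .467 -.26 .23 -11.2
```

```text
t 1.6 pos [0.1694 0.4965 0.2308] th -1.04 w 0.0856 F [-0.3  0.  -0.2] gf 0.0
turn [-0.002  0.011  1.694] shift now [-30.04  12.45   0.06] after turn [-27.37  17.56   0.03]
```

Request:
drive_tool(targets=[[0,0,1,0,0,0,1],[0,0,0.7,0,0,0,1],[0,0,0,-1,0.64,0,1],[0,0,0,-1,0.64,0,1],[0,0,0,-1,0.64,0,1],[0,0,0,-1,0.64,0,1],[0,0,0,-1,0.64,0,1],[0,0,0,-1,0.64,0,1],[0,0,0,-1,0.64,0,1],[0,0,0,-1,0.64,0,1],[0,0,0,-1,0.64,0,1],[0,0,0,-1,0.64,0,1]])

```text
clock: 3.1
ee_pos: [0.2786, 0.2197, 0.231]
ee_rot: [0.772, 0.636, -0.0, 0.0]
contact_force: [-0.2, -0.5, 0.1]
width: 0.0854
gripper_force: 0.0
```

Request:
drive_tool(targets=[[0,0,0,-1,0.64,0,1],[0,0,0,-1,0.64,0,1],[0,0,0,-1,0.64,0,1],[0,0,0,-1,0.64,0,1],[0,0,0,-1,0.64,0,1],[0,0,0,-1,0.64,0,1],[0,0,0,-1,0.64,0,1],[0,0,0,-1,0.64,0,1],[0,0,0,-1,0.64,0,1],[0,0,0,-1,0.64,0,1],[0,0,0,-1,0.64,0,1],[0,0,0,-1,0.64,0,1]])

```text
clock: 4.6
ee_pos: [0.4096, -0.1112, 0.2309]
ee_rot: [0.772, 0.636, -0.0, -0.0]
contact_force: [0.3, 0.8, -1.1]
width: 0.0856
gripper_force: 0.0
```

Request:
drive_tool(targets=[[0,0,0,-1,0.64,0,1],[0,0,0,-1,0.64,0,1],[0,0,0,-1,0.64,0,1],[0,0,0,-1,0.64,0,1],[0,0,0,-0.4,0.2,0,1],[0,0,0,0,0,0,1],[0,0,0,0,0,0,1]])

```text
clock: 5.48
ee_pos: [0.4557, -0.2306, 0.2312]
ee_rot: [0.772, 0.636, -0.0, -0.001]
contact_force: [-0.3, -0.1, -0.3]
width: 0.085
gripper_force: 0.0
```

```bash
python3 go.py .467 -.26 .069 -11.2; python3 - <<'E'
from rig import env
from h import *
c=env.capture("wrist"); np.savez("w1.npz",**c); print(c["K"],c["T"].round(3))
cv2.imwrite("pics/w1.png",c["color"][:,:,::-1])
E
```

```text
t 5.47 pos [ 0.4557 -0.2306  0.2312] th -11.01 w 0.085 F [-0.3 -0.1 -0.3] gf 0.0
turn [-0.01  -0.006  0.032] shift now [-1.07  0.67  6.49] after turn [-1.07  0.67  6.49]
[[309.70691629   0.         313.67402726]
 [  0.         309.70691629 192.65003848]
 [  0.           0.           1.        ]] [[ 0.982 -0.182 -0.055  0.47 ]
 [-0.191 -0.942 -0.277 -0.159]
 [-0.002  0.283 -0.959  0.373]
 [ 0.     0.     0.     1.   ]]
```

View pics/w1.png

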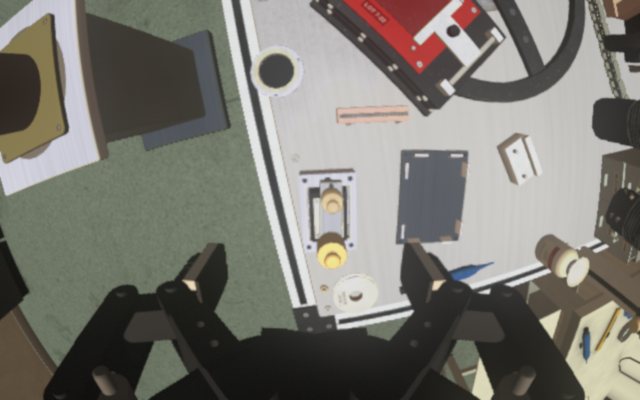

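The wrist view shows the small weight (332,203), the large weight (331,255), the bar between them, and the nest (328,212). The dock is at (433,196) and the large cup at (276,70). I'll refine these positions from wrist depth.

```bash
cat >> h.py <<'E'
def wcloud(c):
    h,w=c["range_z"].shape; u,v=np.meshgrid(np.arange(w),np.arange(h)); K,T=c["K"],c["T"]
    a,b=(u-K[0,2])/K[0,0],(v-K[1,2])/K[1,1]; r=np.hypot(a,b)+1e-9; t=np.tan(np.minimum(r,1.4)); z=c["range_z"]
    return np.stack([a/r*t*z,b/r*t*z,z],-1)@T[:3,:3].T+T[:3,3]
def box(P,b,z0,z1):
    x,y,w,h=b; q=P[y:y+h,x:x+w].reshape(-1,3); q=q[(q[:,2]>z0)&(q[:,2]<z1)]
    if len(q)<4: return None
    r=cv2.minAreaRect((q[:,:2]*1000).astype(np.float32)); return len(q),(q.mean(0)*1000).round(1),np.round(r[0],1),np.round(r[1],1),round(r[2],1)
E
python3 - <<'E'
from h import *
P=wcloud(load("w1"))
S=(298,165,62,108)
for k,b,z0,z1 in [("ws top",(318,185,30,30),.087,.097),("wl top",(312,235,40,35),.096,.105),("ws sh",(318,185,30,30),.077,.084),("wl sh",(312,235,40,35),.082,.09),("bar",S,.051,.060),("nest",S,.020,.028),("cl",(245,40,65,60),.012,.018),("dock guides",(390,140,85,110),.010,.022),("dock",(390,140,85,110),.004,.02)]: print(k,box(P,b,z0,z1))
E
```

```text
ws top (120, array([ 468.9, -257.6,   90.3]), array([ 468.8, -257.8]), array([10.8, 10.8]), 76.8)
wl top (180, array([ 459. , -312. ,   98.3]), array([ 459.1, -312.3]), array([15. , 15.4]), 79.6)
ws sh (169, array([ 468.7, -255.4,   78. ]), array([ 469.1, -257.3]), array([19.7, 20.2]), 81.7)
wl sh (429, array([ 459.3, -308.8,   84.7]), array([ 459. , -311.7]), array([29.4, 30.6]), 83.4)
bar (741, array([ 464.9, -275.6,   55. ]), array([ 464. , -275.5]), array([68.8, 30.4]), 82.4)
nest (1608, array([ 463.2, -277.9,   22.9]), array([ 462.3, -288.8]), array([101.1,  66.7]), 82.2)
cl (494, array([ 433.8, -110.2,   13.6]), array([ 433.6, -110.7]), array([56.4, 55.8]), 14.6)
dock guides (463, array([ 605. , -298. ,   14.4]), array([ 600.3, -302.4]), array([123.7,  89.9]), 80.3)
dock (5185, array([ 599.7, -299.2,    5.9]), array([ 600.6, -302.6]), array([128.5,  94.6]), 79.9)
```

Request:
drive_tool(targets=[[0,0,0,-0.5,0.35,0,1],[0,0,0,-0.5,0.38,0,1],[0,0,0,0,0,1,0.7],[0,0,0,0,0,1,0.7],[0,0,0,0,0,1,0.7],[0,0,0,0,0,1,0.7],[0,0,0,0,0,1,0.7],[0,0,0,0,0,0.5,0.7],[0,0,0,0,0,0.5,0.7],[0,0,0,0,0,0.49,0.7],[0,0,0,0,0,0,0.7],[0,0,0,0,0,0,0.7]])

```text
clock: 7.02
ee_pos: [0.4698, -0.2598, 0.0695]
ee_rot: [0.772, 0.636, 0.0, 0.0]
contact_force: [-0.3, 0.1, -0.1]
width: 0.0597
gripper_force: 0.0
```

```bash
python3 go.py .469 -.258 .069 -11.2
```

```text
t 7.03 pos [ 0.4698 -0.2598  0.0695] th -11.04 w 0.0597 F [-0.3  0.1 -0.1] gf 0.0
turn [0.007 0.002 0.027] shift now [ 0.06 -0.05  0.02] after turn [ 0.06 -0.05  0.02]
```

Request:
drive_tool(targets=[[0,0,0,0.06,-0.04,0,0.5],[0,0,0,0,0,0,0.4],[0,0,0,0,0,0,0.3],[0,0,0,0,0,0,0.2],[0,0,0,0,0,0,0.1],[0,0,0,0,0,0,0.1],[0,0,0,0,0,0,0.1],[0,0,0,0,0,-0.2,0.1],[0,0,0,0,0,-0.5,0.1],[0,0,0,0,0,-1,0.1],[0,0,0,0,0,-1,0.1],[0,0,0,0,0,-0.3,0.1]], grip_force=40)

```text
clock: 8.52
ee_pos: [0.47, -0.2586, 0.146]
ee_rot: [0.772, 0.636, 0.001, 0.002]
contact_force: [-0.0, 0.1, -0.3]
width: 0.0192
gripper_force: 39.2
```

```bash
python3 go.py .438 .0055 .145 -11.2;python3 - <<'E'
from rig import env
from h import *
c=env.capture("wrist"); np.savez("w2.npz",**c); a=env.capture("scene"); np.savez("s2.npz",**a)
im=np.vstack([c["color"][60:400,100:520][:,:,::-1],cv2.resize(a["color"][200:300,360:480][:,:,::-1],(420,250))])
cv2.imwrite("pics/w2.png",im)
E
```

```text
t 8.53 pos [ 0.47   -0.2586  0.146 ] th -11.04 w 0.0192 F [-0.   0.1 -0.3] gf 39.2
turn [0.032 0.01  0.026] shift now [10.12 -3.28  0.02] after turn [10.11 -3.31  0.04]
```

View pics/w2.png

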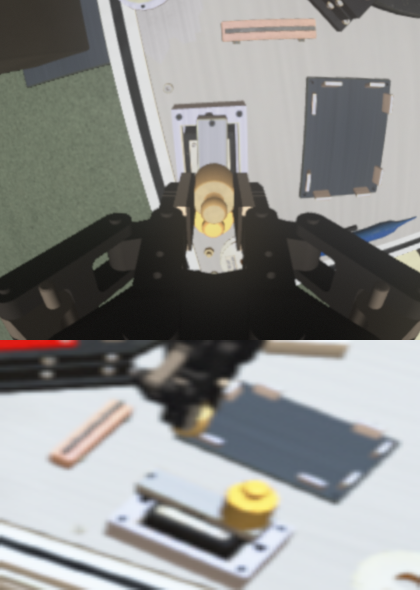

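The small weight is off the bar, with the large weight left standing and the bar undisturbed. I'll check whether it hangs straight.

```bash
python3 - <<'E'
from h import *
P=wcloud(load("w2")); 
b=(290,220,46,75); x,y,w,h=b
q=P[y:y+h,x:x+w]; 
for z in range(116,176,4): print(z,box(P,b,z/1000,(z+4)/1000))
S=cloud(load("s2"))[235:275,385:430].reshape(-1,3); S=S[(S[:,2]>.11)&(S[:,2]<.16)]
for z in range(126,160,5):
    q=S[(S[:,2]>z/1e3)&(S[:,2]<z/1e3+.005)]; 
    if len(q): print("scene",z,len(q),q.min(0).round(4),q.max(0).round(4))
E
```

```text
116 None
120 None
124 None
128 None
132 (94, array([ 472.1, -250. ,  134.2]), array([ 471.9, -251.1]), array([ 6.1, 19.4]), 75.9)
136 (105, array([ 471.7, -249.8,  137.9]), array([ 471.8, -250.8]), array([ 6.3, 19.3]), 78.1)
140 (116, array([ 472. , -249.8,  142. ]), array([ 471.8, -250.8]), array([ 5.9, 18.8]), 78.0)
144 (127, array([ 471.7, -250.1,  146. ]), array([ 471.7, -250.7]), array([ 6. , 19.1]), 78.7)
148 (174, array([ 471.3, -250.8,  150.2]), array([ 469.7, -257. ]), array([22.2, 22. ]), 78.8)
152 (856, array([ 470.7, -254.6,  154.2]), array([ 469.9, -256.2]), array([21.1, 21.5]), 78.5)
156 (125, array([ 469. , -254.1,  157.5]), array([ 470.1, -255. ]), array([18. , 20.8]), 79.1)
160 (105, array([ 470.8, -256. ,  162.3]), array([ 469.8, -257. ]), array([22.2, 20.5]), 79.3)
164 (564, array([ 469.7, -257. ,  166.6]), array([ 470.3, -255. ]), array([18.6, 19.9]), 79.8)
168 (76, array([ 469.1, -259.7,  168.8]), array([ 470. , -257.2]), array([21.9, 19.4]), 80.7)
172 (47, array([ 461.3, -252.7,  174.1]), array([ 461.2, -253.2]), array([18.4,  0.6]), 79.4)
scene 131 8 [ 0.4584 -0.2715  0.1328] [ 0.4676 -0.2534  0.136 ]
scene 136 13 [ 0.4586 -0.2711  0.1363] [ 0.4674 -0.256   0.1405]
scene 141 3 [ 0.4609 -0.2709  0.1424] [ 0.4653 -0.2678  0.1453]
scene 146 3 [ 0.4523 -0.2667  0.1486] [ 0.456  -0.2639  0.1497]
scene 151 3 [ 0.4496 -0.2655  0.1518] [ 0.4521 -0.262   0.1535]
scene 156 1 [ 0.445  -0.2609  0.1576] [ 0.445  -0.2609  0.1576]
```

Request:
drive_tool(targets=[[0,0,0,1,-0.33,0,0.1],[0,0,0,1,-0.33,0,0.1],[0,0,0,1,-0.33,0,0.1],[0,0,0,1,-0.33,0,0.1],[0,0,0,1,-0.33,0,0.1],[0,0,0,1,-0.33,0,0.1],[0,0,0,1,-0.33,0,0.1],[0,0,0,1,-0.33,0,0.1],[0,0,0,1,-0.33,0,0.1],[0,0,0,1,-0.33,0,0.1],[0,0,0,0.1,0,0,0.1],[0,0,0,0,0,0,0.1]])

```text
clock: 10.12
ee_pos: [0.4359, 0.0055, 0.1435]
ee_rot: [0.772, 0.636, -0.001, -0.0]
contact_force: [-0.8, -0.5, -1.4]
width: 0.019
gripper_force: 39.2
```

```bash
python3 go.py .438 .006 .019 -11.2; python3 - <<'E'
from rig import env
from h import *
c=env.capture("wrist"); np.savez("w3.npz",**c); P=wcloud(c)
cv2.imwrite("pics/w3.png",c["color"][:,:,::-1])
b=(200,0,300,400)
m=np.linalg.norm(P[...,:2]-[.438,.006],axis=2)<.03
for z0,z1 in [(.012,.018),(.002,.006)]:
    q=P[m&(P[...,2]>z0)&(P[...,2]<z1)]; print(len(q),q.mean(0).round(4) if len(q) else 0,q.min(0).round(4),q.max(0).round(4))
# all large features
for n,c0,r in [("rest",(.438,.108),.07),("cl",(.434,-.111),.04)]:
    m=np.linalg.norm(P[...,:2]-c0,axis=2)<r
    for z0,z1 in [(.003,.022),(.012,.018)]:
        q=P[m&(P[...,2]>z0)&(P[...,2]<z1)]
        if len(q)>4: print(n,len(q),cv2.minAreaRect((q[:,:2]*1000).astype(np.float32)))
E
```

```text
t 10.12 pos [0.4359 0.0055 0.1435] th -11.02 w 0.019 F [-0.8 -0.5 -1.4] gf 39.2
turn [-0.008  0.007  0.031] shift now [0.04 0.08 4.98] after turn [0.04 0.08 4.98]
609 [0.4376 0.0076 0.0134] [ 0.4158 -0.015   0.012 ] [0.46   0.0299 0.0156]
952 [0.4383 0.0101 0.0033] [ 0.4123 -0.0109  0.002 ] [0.4626 0.0334 0.006 ]
rest 5657 ((442.7449645996094, 119.67562866210938), (46.8126106262207, 110.22523498535156), 1.116129994392395)
rest 486 ((442.63800048828125, 119.90159606933594), (46.607566833496094, 108.97100067138672), 1.1161301136016846)
cl 672 ((421.1385498046875, -113.05558776855469), (51.93971633911133, 30.573997497558594), 88.7839584350586)
cl 182 ((416.61517333984375, -120.98538208007812), (16.718027114868164, 50.515445709228516), 28.054492950439453)
```

View pics/w3.png

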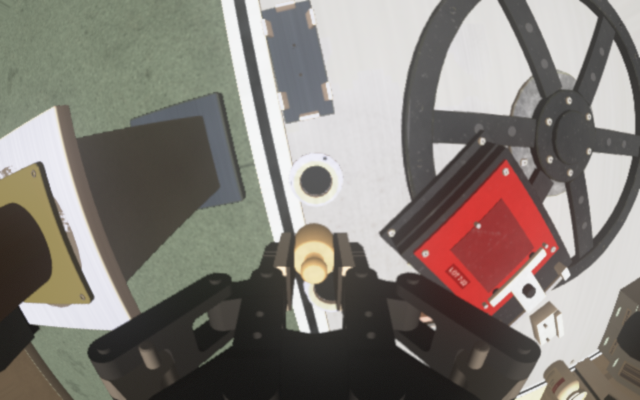

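The wrist view shows the small weight held upright at (313,250), in line with the small cup at (316,180). Lowering.

Request:
drive_tool(targets=[[0,0,0,0.08,0.07,0,0.1],[0,0,0,0,0,1,0.1],[0,0,0,0,0,1,0.1],[0,0,0,0,0,1,0.1],[0,0,0,0,0,0.7,0.1],[0,0,0,0,0,0.5,0.1],[0,0,0,0,0,0.3,0.1],[0,0,0,0,0,0.2,0.1],[0,0,0,0,0,0.15,0.1],[0,0,0,0,0,0,0.1],[0,0,0,0,0,0,0.1]])

```text
clock: 11.55
ee_pos: [0.4386, 0.0074, 0.0231]
ee_rot: [0.772, 0.636, 0.0, 0.0]
contact_force: [-0.5, 0.1, -0.2]
width: 0.0194
gripper_force: 39.2
```

```bash
python3 go.py .438 .007 .018 -11.2
```

```text
t 11.55 pos [0.4386 0.0074 0.0231] th -11.04 w 0.0194 F [-0.5  0.1 -0.2] gf 39.2
turn [ 0.007 -0.001  0.027] shift now [-0.02 -0.02  0.2 ] after turn [-0.02 -0.02  0.2 ]
```

Request:
drive_tool(targets=[[0,0,0,0,0,0.1,0.1],[0,0,0,0,0,0.1,0.1],[0,0,0,0,0,0,0.1],[0,0,0,0,0,0,0.35],[0,0,0,0,0,0,0.5],[0,0,0,0,0,0,0.6],[0,0,0,0,0,-0.5,0.7],[0,0,0,0,0,-1,0.7],[0,0,0,0,0,-1,0.7],[0,0,0,0,0,-1,0.7],[0,0,0,0,0,-1,0.7],[0,0,0,0,0,-0.5,0.7]])

```text
clock: 13.05
ee_pos: [0.4392, 0.0074, 0.1448]
ee_rot: [0.772, 0.636, 0.001, 0.001]
contact_force: [-0.5, -0.3, -0.1]
width: 0.0599
gripper_force: 0.0
```

```bash
python3 go.py .4600 -.312 .145 -11.2; python3 - <<'E'
from rig import env
from h import *
c=env.capture("wrist"); np.savez("w4.npz",**c)
P=wcloud(c); m=np.linalg.norm(P[...,:2]-[.438,.007],axis=2)<.02
for z0,z1 in ((.036,.044),(.027,.032)):
  q=P[m&(P[...,2]>z0)&(P[...,2]<z1)]; print(len(q),q.mean(0),np.r_[q.min(0),q.max(0)].round(4))
E
```

```text
t 13.05 pos [0.4392 0.0074 0.1448] th -11.04 w 0.0599 F [-0.5 -0.3 -0.1] gf 0.0
turn [ 0.027 -0.006  0.026] shift now [-1.238e+01  3.260e+00 -1.000e-02] after turn [-1.237e+01  3.300e+00 -1.000e-02]
164 [0.43820854 0.00752403 0.03843466] [4.326e-01 4.000e-04 3.620e-02 4.440e-01 1.330e-02 4.020e-02]
9 [0.43640766 0.01110203 0.02732346] [0.4308 0.0065 0.0271 0.4414 0.0157 0.0277]
```

Request:
drive_tool(targets=[[0,0,0,-1,0.27,0,0.85],[0,0,0,-1,0.27,0,0.85],[0,0,0,-1,0.27,0,0.85],[0,0,0,-1,0.27,0,0.85],[0,0,0,-1,0.27,0,0.85],[0,0,0,-1,0.27,0,0.85],[0,0,0,-1,0.27,0,0.85],[0,0,0,-1,0.27,0,0.85],[0,0,0,-1,0.27,0,0.85],[0,0,0,-1,0.27,0,0.85],[0,0,0,-1,0.27,0,0.85],[0,0,0,-1,0.27,0,0.85]])

```text
clock: 14.6
ee_pos: [0.4598, -0.3031, 0.142]
ee_rot: [0.772, 0.636, -0.0, -0.001]
contact_force: [0.6, 0.3, 0.6]
width: 0.0726
gripper_force: 0.0
```

Request:
drive_tool(targets=[[0,0,0,-0.37,0.06,0,0.85],[0,0,0,0,0,0,0.85],[0,0,0,0,0,1,0.85],[0,0,0,0,0,1,0.85],[0,0,0,0,0,0.6,0.85],[0,0,0,0,0,0.4,0.85],[0,0,0,0,0,0,0.85],[0,0,0,0,0,0,0.85]])

```text
clock: 15.6
ee_pos: [0.4606, -0.3123, 0.0685]
ee_rot: [0.772, 0.636, 0.0, 0.001]
contact_force: [0.9, -0.0, 0.1]
width: 0.0723
gripper_force: 0.0
```

```bash
python3 go.py .4600 -.312 .069 -11.2
```

```text
t 15.6 pos [ 0.4606 -0.3123  0.0685] th -11.04 w 0.0723 F [ 0.9 -0.   0.1] gf 0.0
turn [0.012 0.005 0.027] shift now [ 0.01 -0.03 -0.02] after turn [ 0.01 -0.03 -0.02]
```

Request:
drive_tool(targets=[[0,0,0,0,0,0,0.7],[0,0,0,0,0,0,0.6],[0,0,0,0,0,0,0.5],[0,0,0,0,0,0,0.4],[0,0,0,0,0,0,0.3],[0,0,0,0,0,0,0.2],[0,0,0,0,0,0,0.2],[0,0,0,0,0,-0.2,0.2],[0,0,0,0,0,-0.5,0.2],[0,0,0,0,0,-1,0.2],[0,0,0,0,0,-1,0.2],[0,0,0,0,0,-0.3,0.2]], grip_force=50)

```text
clock: 17.1
ee_pos: [0.4613, -0.3128, 0.1449]
ee_rot: [0.772, 0.636, 0.001, 0.002]
contact_force: [0.1, -0.1, -1.3]
width: 0.03
gripper_force: 49.6
```

```bash
python3 go.py .434 -.111 .145 -11.2; python3 - <<'E'
from rig import env
from h import *
c=env.capture("scene"); np.savez("s5.npz",**c); w=env.capture("wrist"); np.savez("w5.npz",**w)
S=(385,240,65,70); P=cloud(c); print(box(P,S,.051,.06),box(P,S,.02,.028))
P=wcloud(w); S=(220,100,150,200)
for z in range(132,180,6): print(z,box(P,S,z/1e3,z/1e3+.006))
E
```

```text
t 17.1 pos [ 0.4613 -0.3128  0.1449] th -11.03 w 0.03 F [ 0.1 -0.1 -1.3] gf 49.6
turn [0.034 0.013 0.028] shift now [ 7.71 -2.62 -0.02] after turn [ 7.7  -2.64 -0.  ]
(405, array([ 461.8, -288.5,   55.9]), array([ 463.7, -287.5]), array([89.1, 27.5]), 80.3) (445, array([ 445.5, -296.8,   24.2]), array([ 461.6, -290.7]), array([101. ,  68.6]), 82.4)
132 (187, array([ 463.1, -301.4,  135.4]), array([ 462.1, -304.1]), array([12.1, 30.2]), 83.2)
138 (238, array([ 463.4, -301.7,  141.2]), array([ 462.9, -304. ]), array([11.4, 30.4]), 80.4)
144 (376, array([ 463.1, -301.7,  147.3]), array([ 461.1, -303.7]), array([11.8, 47. ]), 81.1)
150 (572, array([ 462.5, -301.9,  153.2]), array([ 462.2, -303.7]), array([11.1, 55.2]), 79.7)
156 (1993, array([ 462. , -307.6,  160.6]), array([ 460. , -312.7]), array([29.9, 54.9]), 79.3)
162 (909, array([ 460.9, -307.1,  163.6]), array([ 459.7, -311.8]), array([26.8, 54. ]), 79.8)
168 (749, array([ 460. , -306.1,  171.4]), array([ 459.3, -310.6]), array([22.5, 52.7]), 79.1)
174 (1193, array([ 461.5, -310.3,  175.9]), array([ 458.2, -309.9]), array([21.8, 50. ]), 79.5)
```

Held upright and well centred. Carrying it to the large cup.

Request:
drive_tool(targets=[[0,0,0,1,-0.34,0,0.2],[0,0,0,1,-0.34,0,0.2],[0,0,0,1,-0.34,0,0.2],[0,0,0,1,-0.34,0,0.2],[0,0,0,1,-0.34,0,0.2],[0,0,0,1,-0.34,0,0.2],[0,0,0,1,-0.34,0,0.2],[0,0,0,0.7,-0.24,0,0.2],[0,0,0,0,0,0,0.2],[0,0,0,0,0,0,0.2]])

```text
clock: 18.45
ee_pos: [0.4325, -0.1108, 0.1423]
ee_rot: [0.772, 0.636, -0.0, -0.0]
contact_force: [-0.7, -0.3, -1.1]
width: 0.0298
gripper_force: 49.6
```

```bash
python3 go.py .434 -.111 .023 -11.2; python3 - <<'E'
from rig import env
from h import *
c=env.capture("wrist"); np.savez("w6.npz",**c); P=wcloud(c)
m=np.linalg.norm(P[...,:2]-[.434,-.111],axis=2)<.034
q=P[m&(P[...,2]>.012)&(P[...,2]<.017)]; print(len(q),np.r_[q.min(0),q.max(0)].round(4))
E
```

```text
t 18.45 pos [ 0.4325 -0.1108  0.1423] th -11.04 w 0.0298 F [-0.7 -0.3 -1.1] gf 49.6
turn [-0.005  0.004  0.027] shift now [0.01 0.06 4.77] after turn [0.01 0.06 4.77]
767 [ 0.4058 -0.1383  0.012   0.4619 -0.0822  0.0159]
```

Request:
drive_tool(targets=[[0,0,0,0.03,0.06,1,0.2],[0,0,0,0,0,1,0.2],[0,0,0,0,0,1,0.2],[0,0,0,0,0,0.7,0.2],[0,0,0,0,0,0.5,0.2],[0,0,0,0,0,0.35,0.2],[0,0,0,0,0,0.2,0.2],[0,0,0,0,0,0,0.2],[0,0,0,0,0,0.1,0.2],[0,0,0,0,0,0.08,0.2],[0,0,0,0,0,0,0.2],[0,0,0,0,0,0,0.2]])

```text
clock: 20.0
ee_pos: [0.4343, -0.11, 0.0196]
ee_rot: [0.772, 0.636, 0.0, 0.0]
contact_force: [0.2, -0.3, -1.3]
width: 0.0303
gripper_force: 49.7
```

```bash
python3 go.py .434 -.111 .018 -11.2
```

```text
t 20.0 pos [ 0.4343 -0.11    0.0196] th -11.04 w 0.0303 F [ 0.2 -0.3 -1.3] gf 49.7
turn [ 0.002 -0.     0.027] shift now [-0.04 -0.    0.07] after turn [-0.04 -0.    0.07]
```

Request:
drive_tool(targets=[[0,0,0,0,0,0.06,0.2],[0,0,0,0,0,0,0.2],[0,0,0,0,0,0,0.4],[0,0,0,0,0,0,0.55],[0,0,0,0,0,0,0.7],[0,0,0,0,0,0,0.8],[0,0,0,0,0,-0.5,0.8],[0,0,0,0,0,-1,0.8],[0,0,0,0,0,-1,0.8],[0,0,0,0,0,-1,0.8],[0,0,0,0,0,-1,0.8],[0,0,0,0,0,-0.5,0.8]])

```text
clock: 21.5
ee_pos: [0.4351, -0.1103, 0.1451]
ee_rot: [0.772, 0.636, 0.001, 0.001]
contact_force: [0.4, 1.0, -0.7]
width: 0.0683
gripper_force: 0.0
```

```bash
python3 go.py .464 -.286 .145 -10.5; python3 - <<'E'
from rig import env
from h import *
c=env.capture("wrist"); np.savez("w7.npz",**c)
P=wcloud(c); m=np.linalg.norm(P[...,:2]-[.434,-.111],axis=2)<.02
q=P[m&(P[...,2]>.044)&(P[...,2]<.052)]; print(len(q),np.r_[q.min(0),q.max(0)].round(4))
E
```

```text
t 21.5 pos [ 0.4351 -0.1103  0.1451] th -11.04 w 0.0683 F [ 0.4  1.  -0.7] gf 0.0
turn [ 0.028  0.002 -0.09 ] shift now [-6.68  2.48  0.01] after turn [-6.7   2.42  0.  ]
311 [ 0.426  -0.1194  0.044   0.4422 -0.1031  0.0488]
```

Large weight upright in its cup. Moving back to measure the bar from just short of it.

Request:
drive_tool(targets=[[0,0,0,-1,0.37,0,0.8],[0,0,0,-1,0.37,0,0.8],[0,0,0,-1,0.37,0,0.8],[0,0,0,-1,0.37,0,0.8],[0,0,0,-1,0.37,0,0.8],[0,0,0,-1,0.37,0,0.8],[0,0,0,-0.7,0.26,0,0.8],[0,0,0,0,0,0,0.8],[0,0,0,0,0,0,0.8]])

```text
clock: 22.68
ee_pos: [0.4625, -0.2854, 0.1427]
ee_rot: [0.772, 0.636, -0.0, -0.001]
contact_force: [-0.7, 1.0, -0.2]
width: 0.0684
gripper_force: 0.0
```

```bash
python3 go.py .464 -.286 .047 -10.5; python3 - <<'E'
from rig import env
from h import *
c=env.capture("wrist"); np.savez("w8.npz",**c)
P=wcloud(c); m=(np.linalg.norm(P[...,:2]-[.464,-.286],axis=2)<.055)&(P[...,2]>.052)&(P[...,2]<.06)
n,l,st,_=cv2.connectedComponentsWithStats(m.astype(np.uint8)); k=1+st[1:,4].argmax(); q=P[l==k]
print(len(q),cv2.minAreaRect((q[:,:2]*1000).astype(np.float32)),st[k])
cv2.imwrite("pics/w8.png",c["color"][:,:,::-1])
E
```

```text
t 22.68 pos [ 0.4625 -0.2854  0.1427] th -11.02 w 0.0684 F [-0.7  1.  -0.2] gf 0.0
turn [-0.012 -0.009 -0.087] shift now [-0.01  0.07  3.83] after turn [-0.01  0.06  3.83]
3216 ((463.3656921386719, -285.9664611816406), (88.54847717285156, 23.676105499267578), 79.86003112792969) [ 299  143   32  108 3216]
```

View pics/w8.png

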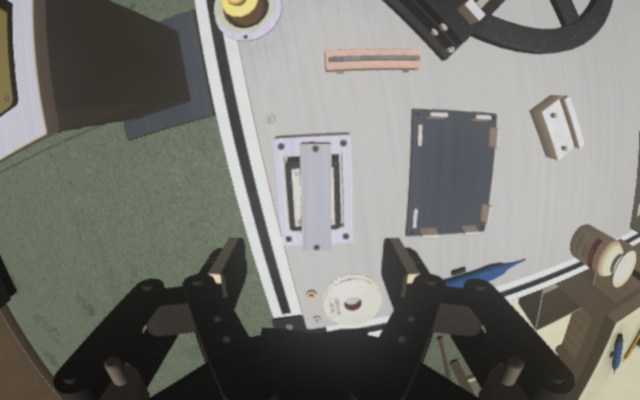

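The view shows the bar at (316,196) lying across the box, with the nest around it and the large weight in its cup at (247,10). Gripping the bar.

Request:
drive_tool(targets=[[0,0,-0.14,0,0.04,1,0.7],[0,0,0,0,0,1,0.7],[0,0,0,0,0,1,0.7],[0,0,0,0,0,0.5,0.7],[0,0,0,0,0,0.33,0.7],[0,0,0,0,0,0,0.6],[0,0,0,0,0,0,0.5],[0,0,0,0,0,0,0.4],[0,0,0,0,0,0,0.3],[0,0,0,0,0,0,0.2],[0,0,0,0,0,0,0.1],[0,0,0,0,0,0,0.1]], grip_force=40)

```text
clock: 24.22
ee_pos: [0.4643, -0.2868, 0.0479]
ee_rot: [0.767, 0.641, 0.0, 0.001]
contact_force: [-1.8, 0.2, 5.8]
width: 0.0228
gripper_force: 40.0
```

```bash
python3 go.py .439 .112 .145 0.5
```

```text
t 24.23 pos [ 0.4643 -0.2868  0.0479] th -10.2 w 0.0228 F [-1.8  0.2  5.8] gf 40.0
turn [ 0.009  0.006 -1.784] shift now [15.52 -3.82 -3.9 ] after turn [15.96 -0.87 -3.88]
```

Request:
drive_tool(targets=[[0,0,0,0,0,-0.2,0.1],[0,0,0,0,0,-0.7,0.1],[0,0,0,0,0,-1,0.1],[0,0,0,0,0,-1,0.1],[0,0,0,0,0,-1,0.1],[0,0,-0.9,0,0,0,0.1],[0,0,-0.9,0,0,0,0.1],[0,0,0,1,-0.06,0,0.1],[0,0,0,1,-0.06,0,0.1],[0,0,0,1,-0.06,0,0.1],[0,0,0,1,-0.06,0,0.1],[0,0,0,1,-0.06,0,0.1]])

```text
clock: 25.72
ee_pos: [0.4545, -0.1606, 0.1444]
ee_rot: [0.703, 0.711, -0.0, -0.001]
contact_force: [0.2, -0.2, -1.6]
width: 0.0229
gripper_force: 39.4
```

Request:
drive_tool(targets=[[0,0,0,1,-0.06,0,0.1],[0,0,0,1,-0.06,0,0.1],[0,0,0,1,-0.06,0,0.1],[0,0,0,1,-0.06,0,0.1],[0,0,0,1,-0.06,0,0.1],[0,0,0,1,-0.06,0,0.1],[0,0,0,1,-0.06,0,0.1],[0,0,0,1,-0.06,0,0.1],[0,0,0,0.5,0,0,0.1],[0,0,0,0,0,0,0.1],[0,0,0,0,0,0,0.1]])

```text
clock: 27.1
ee_pos: [0.4409, 0.0502, 0.1447]
ee_rot: [0.704, 0.711, -0.0, 0.0]
contact_force: [0.4, -0.8, -0.9]
width: 0.0227
gripper_force: 39.4
```

```bash
python3 go.py .439 .112 .145 0.5;python3 - <<'E'
from rig import env
from h import *
c=env.capture("wrist"); np.savez("w9.npz",**c)
P=wcloud(c); m=(np.linalg.norm(P[...,:2]-[.439,.115],axis=2)<.075)
a=m&(P[...,2]>.003)&(P[...,2]<.024); q=P[a]
print("rest",len(q),cv2.minAreaRect((q[:,:2]*1000).astype(np.float32)))
q=P[m&(P[...,2]>.014)&(P[...,2]<.022)]; print("guides",len(q),cv2.minAreaRect((q[:,:2]*1000).astype(np.float32)))
q=P[m&(P[...,2]>.148)&(P[...,2]<.156)]; print("bar",len(q),cv2.minAreaRect((q[:,:2]*1000).astype(np.float32)),np.median(q[:,2]))
t=env.capture("scene"); np.savez("s9.npz",**t)
cv2.imwrite("pics/w9.png",np.hstack([c["color"][:,120:520],cv2.resize(t["color"][150:270,200:320],(400,400))])[:,:,::-1])
E
```

```text
t 27.1 pos [0.4409 0.0502 0.1447] th 0.57 w 0.0227 F [ 0.4 -0.8 -0.9] gf 39.4
turn [-0.003  0.005  0.012] shift now [ 2.47 -0.05 -0.01] after turn [ 2.47 -0.05 -0.01]
rest 5477 ((442.76068115234375, 120.0519027709961), (46.52924728393555, 108.84916687011719), 1.0317779779434204)
guides 353 ((442.749267578125, 119.71662902832031), (46.24055099487305, 83.34982299804688), 1.2876076698303223)
bar 5731 ((437.78302001953125, 66.95936584472656), (46.44945526123047, 58.03609848022461), 20.393342971801758) 0.15165919120188795
```

View pics/w9.png

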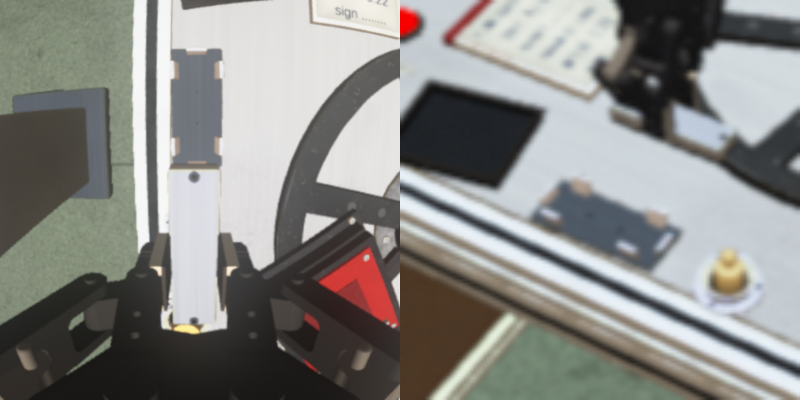

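The wrist view shows the bar held straight, with the rest ahead of it at (195,105). The scene and wrist estimates of the rest disagree, so I'll check with depth from all the cameras.

```bash
python3 - <<'E'
from h import *
mar=lambda q:[np.round(v,1) for v in cv2.minAreaRect((q[:,:2]*1000).astype(np.float32))]
for n in ("scene0","side0","s9"):
    c=load(n); P=cloud(c); m=np.linalg.norm(P[...,:2]-[.44,.115],axis=2)<.085; g=cv2.cvtColor(c["color"],cv2.COLOR_RGB2GRAY)
    q=P[m&(P[...,2]>.003)&(P[...,2]<.024)]; print(n,len(q),mar(q))
    q=P[m&(P[...,2]>-.004)&(P[...,2]<.024)&(g<115)]; print(n,'dark',len(q),mar(q))
c=load("w9");P=wcloud(c)
m=(np.abs(P[...,0]-.441)<.011)&(np.abs(P[...,1]-.05)<.06)&(P[...,2]>.146)&(P[...,2]<.158)
q=P[m]; print("bar",mar(q),np.median(q[:,2]), q[:,1].min(),q[:,1].max())
E
```

```text
scene0 645 [array([463.6, 110. ]), array([154.3,  96.2]), np.float64(87.0)]
scene0 dark 592 [array([430.1, 114.5]), array([149.6,  70.5]), np.float64(89.2)]
side0 380 [array([442.9, 116.5]), array([ 46.5, 112.1]), np.float64(1.1)]
side0 dark 382 [array([431.1, 115.9]), array([139.4,  66.5]), np.float64(89.7)]
s9 641 [array([470.8, 116.5]), array([164., 107.]), np.float64(89.6)]
s9 dark 571 [array([430.6, 114.7]), array([148.1,  69.5]), np.float64(89.4)]
bar [array([441. ,  50.9]), array([88.9, 22. ]), np.float64(90.0)] 0.151641680017073 0.006449916895883895 0.09535288368609462
```

Request:
drive_tool(targets=[[0,0,-0.08,1,0.03,0,0.1],[0,0,0,1,0.03,0,0.1],[0,0,0,0.74,0.02,0,0.1],[0,0,0,0,0,1,0.1],[0,0,0,0,0,1,0.1],[0,0,0,0,0,1,0.1],[0,0,0,0,0,0.8,0.1],[0,0,0,0,0,0.4,0.1],[0,0,0,0,0,0,0.1],[0,0,0,0,0,0,0.1]])

```text
clock: 28.45
ee_pos: [0.4427, 0.1193, 0.0405]
ee_rot: [0.701, 0.714, 0.001, 0.0]
contact_force: [-0.1, -0.2, -1.7]
width: 0.0225
gripper_force: 39.4
```

```bash
python3 go.py .4425 .1187 .014 1.1;python3 - <<'E'
from rig import env
from h import *
c=env.capture("wrist"); np.savez("w10.npz",**c);s=env.capture("side")
np.savez("d10.npz",**s)
cv2.imwrite("pics/w10.png",np.hstack([c["color"][:,120:520],cv2.resize(s["color"][170:250,220:300],(400,400))])[:,:,::-1])
E
```

```text
t 28.45 pos [0.4427 0.1193 0.0405] th 1.06 w 0.0225 F [-0.1 -0.2 -1.7] gf 39.4
turn [ 0.013 -0.003 -0.006] shift now [-0.02 -0.01  1.06] after turn [-0.02 -0.01  1.06]
```

View pics/w10.png

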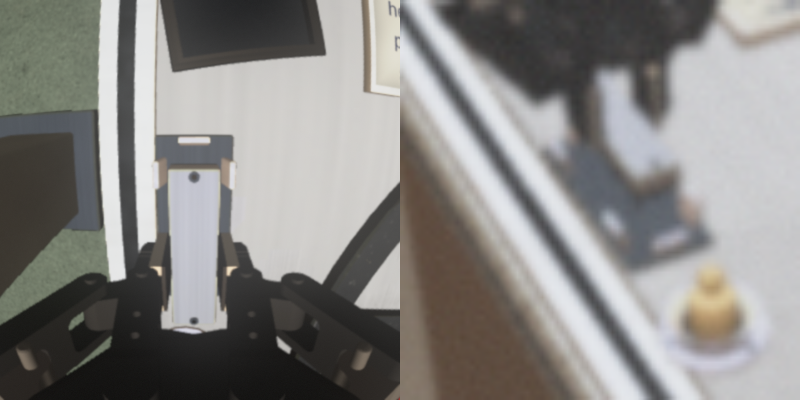

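The bar sits over the rest between the cheeks, and the far plate edge shows at row 135. I'll check the lengthwise offset numerically.

```bash
python3 - <<'E'
from h import *
P=wcloud(load("w10")); x,y,z=P[...,0],P[...,1],P[...,2]
a=P[(abs(x-.4425)<.02)&(y>.12)&(y<.2)&(z>.003)&(z<.012)]; print("plate far y",np.percentile(a[:,1],[50,99,100]))
a=P[(y>.13)&(y<.17)&(z>.003)&(z<.025)&(abs(x-.4425)<.035)]; print("plate x",a[:,0].min(),a[:,0].max())
a=P[(abs(x-.4425)<.02)&(y>.05)&(y<.2)&(z>.043)&(z<.053)]; print("bar",a.min(0),a.max(0))
a=P[(abs(x-.4425)<.03)&(y>.12)&(y<.2)&(z>.012)&(z<.022)]; print("leaf/cheek",a.min(0),a.max(0))
E
```

```text
plate far y [0.16257965 0.17456108 0.17543811]
plate x 0.4190699582678104 0.4657344292952825
bar [0.42255415 0.07542425 0.0432227 ] [0.46235297 0.16446874 0.0529447 ]
leaf/cheek [0.41906996 0.14589561 0.01201824] [0.46573443 0.17453239 0.01878823]
```

Request:
drive_tool(targets=[[0,0,0,0,0,0.4,0.1],[0,0,0,0,0,0.3,0.1],[0,0,0,0,0,0.2,0.1],[0,0,0,0,0,0.14,0.1],[0,0,0,0,0,0,0.1],[0,0,0,0,0,0,0.1],[0,0,0,0,0,0,0.3],[0,0,0,0,0,0,0.4],[0,0,0,0,0,0,0.5],[0,0,0,0,0,0,0.5],[0,0,0,0,0,-0.2,0.5],[0,0,0,0,0,-0.5,0.5]])

```text
clock: 30.05
ee_pos: [0.4413, 0.1191, 0.0315]
ee_rot: [0.7, 0.714, -0.001, -0.0]
contact_force: [0.2, -0.2, -0.5]
width: 0.0424
gripper_force: 0.0
```

Request:
drive_tool(targets=[[0,0,0,0,0,-1,0.5],[0,0,0,0,0,-1,0.5],[0,0,0,0,0,-1,0.7],[0,0,0,0,0,-1,0.8],[0,0,0,0,0,-0.5,0.8],[0,0,1,0,0,0,0.8],[0,0,0.85,0,0,0,0.8]])

```text
clock: 30.92
ee_pos: [0.4417, 0.1193, 0.1441]
ee_rot: [0.767, 0.642, 0.0, 0.0]
contact_force: [-0.1, -0.4, 0.0]
width: 0.0683
gripper_force: 0.0
```

```bash
python3 go.py .463 -.286 .145 -10;python3 - <<'E'
from rig import env
from h import *
c=env.capture("wrist"); np.savez("w11.npz",**c); P=wcloud(c); x,y,z=P[...,0],P[...,1],P[...,2]
a=P[(abs(x-.4425)<.02)&(y>.05)&(y<.2)&(z>.018)&(z<.025)]; print("bar",a.min(0),a.max(0),np.median(a[:,2]),cv2.minAreaRect((a[:,:2]*1000).astype(np.float32)))
E
```

```text
t 30.93 pos [0.4417 0.1193 0.1441] th -10.19 w 0.0683 F [-0.1 -0.4  0. ] gf 0.0
turn [ 0.002 -0.001 -0.032] shift now [-15.8    3.71  -0.04] after turn [-15.82   3.65  -0.03]
bar [0.4229284  0.07569002 0.01800825] [0.45488151 0.16431066 0.02242251] 0.019844564001800596 ((438.97100830078125, 119.992431640625), (88.61665344238281, 31.917598724365234), 89.8761215209961)
```

Bar is in the rest. Back to the stack for the box.

Request:
drive_tool(targets=[[0,0,0,-1,0.23,0,0.9],[0,0,0,-1,0.23,0,0.9],[0,0,0,-1,0.23,0,0.9],[0,0,0,-1,0.23,0,0.9],[0,0,0,-1,0.23,0,0.9],[0,0,0,-1,0.23,0,0.9],[0,0,0,-1,0.23,0,0.9],[0,0,0,-1,0.23,0,0.9],[0,0,0,-1,0.23,0,0.9],[0,0,0,-1,0.23,0,0.9],[0,0,0,-1,0.23,0,0.9],[0,0,0,-1,0.23,0,0.9]])

```text
clock: 32.48
ee_pos: [0.4573, -0.1889, 0.1437]
ee_rot: [0.766, 0.643, -0.0, -0.0]
contact_force: [-0.3, 0.3, 1.4]
width: 0.0768
gripper_force: 0.0
```

Request:
drive_tool(targets=[[0,0,0,-1,0.23,0,0.9],[0,0,0,-1,0.23,0,0.9],[0,0,0,-1,0.23,0,0.9],[0,0,0,-0.3,0.1,0,0.9],[0,0,0,0,0,0,0.9],[0,0,0,0,0,0,0.9]])

```text
clock: 33.22
ee_pos: [0.4624, -0.2718, 0.1437]
ee_rot: [0.766, 0.643, 0.0, -0.001]
contact_force: [-0.6, -0.1, -0.3]
width: 0.0766
gripper_force: 0.0
```

```bash
python3 go.py .463 -.287 .027 -10;python3 - <<'E'
from rig import env
from h import *
c=env.capture("wrist"); np.savez("w12.npz",**c); P=wcloud(c); m=np.linalg.norm(P[...,:2]-[.462,-.287],axis=2)<.07
mar=lambda q:[np.round(v,1) for v in cv2.minAreaRect((q[:,:2]*1000).astype(np.float32))]
for n,a,b in (("box",.036,.048),("screws",.042,.048),("nest",.019,.030)):
    k=m&(P[...,2]>a)&(P[...,2]<b); nn,l,st,_=cv2.connectedComponentsWithStats(k.astype(np.uint8)); q=P[k]; print(n,len(q),mar(q)); q=P[l==1+st[1:,4].argmax()]; print(n,len(q),mar(q),np.median(q[:,2]))
cv2.imwrite("pics/w12.png",c["color"][100:300,220:420][:,:,::-1].repeat(2,0).repeat(2,1))
E
```

```text
t 33.23 pos [ 0.4624 -0.2718  0.1437] th -9.96 w 0.0766 F [-0.6 -0.1 -0.3] gf 0.0
turn [-0.007 -0.007  0.006] shift now [-0.6   0.13  4.67] after turn [-0.59  0.13  4.67]
box 3442 [array([ 461.6, -287.4]), array([61.1, 44.7]), np.float64(81.7)]
box 3442 [array([ 461.6, -287.4]), array([61.1, 44.7]), np.float64(81.7)] 0.04041739275278358
screws 151 [array([ 461.4, -287.8]), array([48.4, 31.6]), np.float64(79.9)]
screws 18 [array([ 451.6, -264.2]), array([5.2, 3.3]), np.float64(79.2)] 0.04262835354637694
nest 3827 [array([ 462.2, -289.5]), array([101.6,  67.1]), np.float64(81.8)]
nest 3826 [array([ 462.2, -289.5]), array([101.6,  67.1]), np.float64(81.8)] 0.022903895173526118
```

View pics/w12.png

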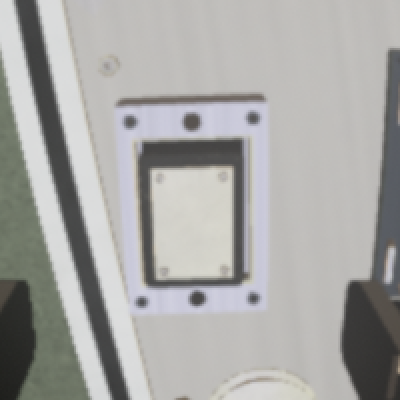

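The box (390,225 in the crop) sits squarely in the nest pocket. Gripping it.

Request:
drive_tool(targets=[[0,0,-0.1,-0.62,0.07,0,0.9],[0,0,0,0,0,1,0.9],[0,0,0,0,0,1,0.9],[0,0,0,0,0,1,0.9],[0,0,0,0,0,0.7,0.9],[0,0,0,0,0,0.5,0.9],[0,0,0,0,0,0.3,0.9],[0,0,0,0,0,0.12,0.9],[0,0,0,0,0,0,0.9],[0,0,0,0,0,0,0.9]])

```text
clock: 34.52
ee_pos: [0.4622, -0.2886, 0.0289]
ee_rot: [0.763, 0.647, 0.0, 0.001]
contact_force: [-0.2, 0.1, -0.0]
width: 0.0767
gripper_force: 0.0
```

Request:
drive_tool(targets=[[0,0,0,0,0,0,0.8],[0,0,0,0,0,0,0.7],[0,0,0,0,0,0,0.6],[0,0,0,0,0,0,0.5],[0,0,0,0,0,0,0.4],[0,0,0,0,0,0,0.4],[0,0,0,0,0,0,0.4]], grip_force=40)

```text
clock: 35.4
ee_pos: [0.4618, -0.2884, 0.0287]
ee_rot: [0.763, 0.647, 0.0, 0.0]
contact_force: [-1.8, 1.2, 5.3]
width: 0.043
gripper_force: 40.8
```

```bash
python3 go.py .461 .258 .15 -9.5
```

```text
t 35.4 pos [ 0.4618 -0.2884  0.0287] th -9.42 w 0.043 F [-1.8  1.2  5.3] gf 40.8
turn [0.003 0.002 0.014] shift now [21.56 -3.61 -4.86] after turn [21.55 -3.64 -4.85]
```

Request:
drive_tool(targets=[[0,0,0,0,0,-0.1,0.4],[0,0,0,0,0,-0.2,0.4],[0,0,0,0,0,-0.4,0.4],[0,0,0,0,0,-0.6,0.4],[0,0,0,0,0,-0.8,0.4],[0,0,0,0,0,-0.8,0.4],[0,0,0,0,0,-0.8,0.4],[0,0,0,0,0,-0.5,0.4],[0,0,0,0,0,-0.3,0.4],[0,0,0,0,0,0,0.4]])

```text
clock: 36.65
ee_pos: [0.4619, -0.2885, 0.1412]
ee_rot: [0.763, 0.647, 0.0, 0.0]
contact_force: [-0.3, -0.5, -0.8]
width: 0.0427
gripper_force: 40.9
```

```bash
python3 go.py .461 .258 .15 -9.5;python3 - <<'E'
from rig import env
from h import *
c=env.capture("wrist"); np.savez("w13.npz",**c); P=wcloud(c); m=np.linalg.norm(P[...,:2]-[.462,-.288],axis=2)<.045
for a in range(120,160,5):
    q=P[m&(P[...,2]>a/1e3)&(P[...,2]<a/1e3+.005)]
    if len(q)>3: print(a,len(q),q.min(0).round(4),q.max(0).round(4))
cv2.imwrite("pics/w13.png",c["color"][60:400,100:520][:,:,::-1])
E
```

```text
t 36.65 pos [ 0.4619 -0.2885  0.1412] th -9.42 w 0.0427 F [-0.3 -0.5 -0.8] gf 40.9
turn [0.007 0.003 0.014] shift now [21.56 -3.61 -0.36] after turn [21.56 -3.65 -0.35]
125 44 [ 0.4458 -0.2612  0.1276] [ 0.4872 -0.2545  0.13  ]
130 218 [ 0.4457 -0.2616  0.13  ] [ 0.4875 -0.2542  0.135 ]
135 242 [ 0.4457 -0.2617  0.135 ] [ 0.4874 -0.2544  0.14  ]
140 295 [ 0.4374 -0.2816  0.1401] [ 0.4903 -0.2543  0.145 ]
145 739 [ 0.4305 -0.3197  0.145 ] [ 0.4961 -0.2545  0.15  ]
150 9580 [ 0.4287 -0.3203  0.15  ] [ 0.4981 -0.2548  0.155 ]
155 512 [ 0.4289 -0.3122  0.155 ] [ 0.4981 -0.2631  0.16  ]
```

View pics/w13.png

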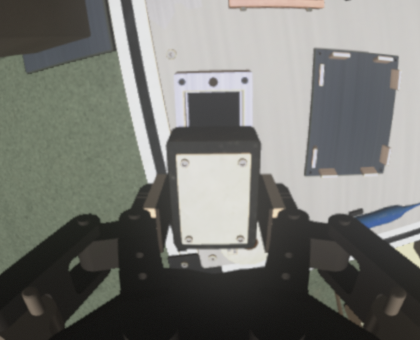

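The box hangs upright, clear of the nest (210,110). Carrying it to the tray.

Request:
drive_tool(targets=[[0,0,0,0.5,-0.08,0,0.4],[0,0,0,1,-0.17,0,0.4],[0,0,0,1,-0.17,0,0.4],[0,0,0,1,-0.17,0,0.4],[0,0,0,1,-0.17,0,0.4],[0,0,0,1,-0.17,0,0.4],[0,0,0,1,-0.17,0,0.4],[0,0,0,1,-0.17,0,0.4],[0,0,0,1,-0.17,0,0.4],[0,0,0,1,-0.17,0,0.4],[0,0,0,1,-0.17,0,0.4],[0,0,0,1,-0.17,0,0.4]])

```text
clock: 38.2
ee_pos: [0.4595, 0.0047, 0.1402]
ee_rot: [0.763, 0.647, -0.001, -0.001]
contact_force: [1.1, -0.3, -0.9]
width: 0.0424
gripper_force: 40.8
```

Request:
drive_tool(targets=[[0,0,0,1,-0.17,0,0.4],[0,0,0,1,-0.17,0,0.4],[0,0,0,1,-0.17,0,0.4],[0,0,0,1,-0.17,0,0.4],[0,0,0,1,-0.17,0,0.4],[0,0,0,0.6,-0.1,0,0.4],[0,0,-0.8,0,0,0,0.4],[0,0,-0.9,0,0,0,0.4],[0,0,-0.8,0,0,0,0.4],[0,0,-0.7,0,0,0,0.4],[0,0,0,0,0,0,0.4]])

```text
clock: 39.58
ee_pos: [0.4596, 0.1451, 0.1404]
ee_rot: [0.645, 0.765, -0.0, -0.0]
contact_force: [1.0, 0.3, -0.6]
width: 0.0428
gripper_force: 40.8
```

```bash
python3 - <<'E'
from rig import env
from h import *
c=env.capture("wrist"); np.savez("w14.npz",**c); P=wcloud(c); m=np.linalg.norm(P[...,:2]-[.461,.26],axis=2)<.085
g=cv2.cvtColor(c["color"],cv2.COLOR_RGB2GRAY)
mar=lambda q:[np.round(v,1) for v in cv2.minAreaRect((q[:,:2]*1000).astype(np.float32))]
q=P[m&(P[...,2]>.007)&(P[...,2]<.015)]; print(len(q),mar(q))
q=P[m&(P[...,2]>.0)&(P[...,2]<.015)&(g<70)]; print(len(q),mar(q))
E
python3 go.py .461 .258 .15 10
```

```text
2485 [array([464.3, 268. ]), array([ 91.2, 101.2]), np.float64(10.8)]
8378 [array([466.2, 272.7]), array([81.6, 93.6]), np.float64(10.6)]
t 39.62 pos [0.4597 0.1451 0.1405] th 9.71 w 0.0428 F [-0.7 -0.2 -0.6] gf 40.8
turn [-0.008  0.002 -0.049] shift now [ 4.44  0.81 -0.38] after turn [ 4.44  0.84 -0.38]
```

Request:
drive_tool(targets=[[0,0,-0.15,0.7,0.15,0,0.4],[0,0,0,1,0.2,0,0.4],[0,0,0,1,0.2,0,0.4],[0,0,0,1,0.2,0,0.4],[0,0,0,0.96,0.2,0,0.4],[0,0,0,0,0,0.6,0.4],[0,0,0,0,0,0.8,0.4],[0,0,0,0,0,0.8,0.4],[0,0,0,0,0,0.6,0.4],[0,0,0,0,0,0.3,0.4],[0,0,0,0,0,0,0.4],[0,0,0,0,0,0,0.4]])

```text
clock: 41.12
ee_pos: [0.4627, 0.2643, 0.0639]
ee_rot: [0.638, 0.77, 0.001, 0.0]
contact_force: [-0.1, 0.2, -1.0]
width: 0.0429
gripper_force: 40.8
```

```bash
python3 go.py .464 .264 .0205 10.5; python3 - <<'E'
from rig import env
from h import *
c=env.capture("wrist"); np.savez("w15.npz",**c);s=env.capture("side")
cv2.imwrite("pics/w15.png",np.hstack([c["color"][:,120:520],cv2.resize(s["color"][130:210,200:280],(400,400))])[:,:,::-1])
E
```

```text
t 41.12 pos [0.4627 0.2643 0.0639] th 10.67 w 0.0429 F [-0.1  0.2 -1. ] gf 40.8
turn [ 0.011 -0.004  0.029] shift now [-0.02  0.05  1.73] after turn [-0.02  0.05  1.73]
```

View pics/w15.png

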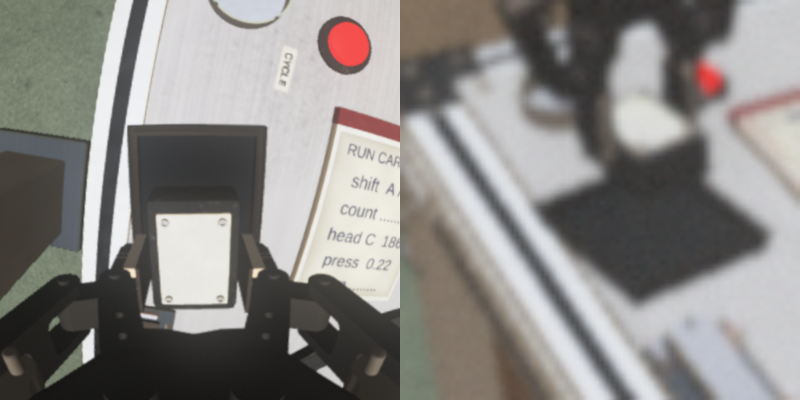

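The box is centred across the tray, so I'm lowering it slowly.

Request:
drive_tool(targets=[[0,0,0,0,0.04,0.5,0.4],[0,0,0,0,0,0.5,0.4],[0,0,0,0,0,0.35,0.4],[0,0,0,0,0,0.2,0.4],[0,0,0,0,0,0.15,0.4],[0,0,0,0,0,0.05,0.4],[0,0,0,0,0,0,0.4],[0,0,0,0,0,0,0.4]])

```text
clock: 42.22
ee_pos: [0.4634, 0.2644, 0.0198]
ee_rot: [0.638, 0.77, 0.0, 0.0]
contact_force: [-0.7, -0.0, -1.6]
width: 0.0427
gripper_force: 40.9
```

```bash
python3 go.py .464 .264 .0185 10.5
```

```text
t 42.23 pos [0.4634 0.2644 0.0198] th 10.68 w 0.0427 F [-0.7 -0.  -1.6] gf 40.9
turn [ 0.006 -0.002  0.03 ] shift now [-0.02  0.02  0.05] after turn [-0.02  0.02  0.05]
```

Request:
drive_tool(targets=[[0,0,0,0,0,0.04,0.4],[0,0,0,0,0,0,0.4],[0,0,0,0,0,0,0.55],[0,0,0,0,0,0,0.65],[0,0,0,0,0,0,0.7],[0,0,0,0,0,-0.2,0.75],[0,0,0,0,0,-0.5,0.75],[0,0,0,0,0,-1,0.75],[0,0,0,0,0,-1,0.75],[0,0,0,0,0,-1,0.75],[0,0,0,0,0,-1,0.75],[0,0,0,0,0,-0.5,0.75]])

```text
clock: 43.72
ee_pos: [0.4641, 0.2648, 0.1508]
ee_rot: [0.638, 0.77, 0.002, 0.001]
contact_force: [0.6, 0.4, -0.4]
width: 0.0641
gripper_force: 0.0
```

```bash
python3 go.py .462 -.27 .145 -8.2; python3 - <<'E'
from rig import env
from h import *
c=env.capture("wrist"); np.savez("w16.npz",**c); P=wcloud(c); m=np.linalg.norm(P[...,:2]-[.4645,.265],axis=2)<.05
mar=lambda q:[np.round(v,1) for v in cv2.minAreaRect((q[:,:2]*1000).astype(np.float32))]
q=P[m&(P[...,2]>.026)&(P[...,2]<.036)]; print("box",len(q),mar(q),np.median(q[:,2]))
m=np.linalg.norm(P[...,:2]-[.4645,.265],axis=2)<.08
q=P[m&(P[...,2]>.008)&(P[...,2]<.016)]; print("tray",len(q),mar(q))
E
```

```text
t 43.73 pos [0.4641 0.2648 0.1508] th 10.68 w 0.0641 F [ 0.6  0.4 -0.4] gf 0.0
turn [ 0.027 -0.015  3.147] shift now [-21.01  -4.05   0.2 ] after turn [-21.18   2.97   0.23]
box 3267 [array([463.6, 265.2]), array([44.3, 61.3]), np.float64(11.8)] 0.0304057552650705
tray 2895 [array([463.6, 271.9]), array([ 90.9, 107.6]), np.float64(10.6)]
```

Box is flat on the tray floor, about 7 mm from the middle. Returning for the nest.

Request:
drive_tool(targets=[[0,0,1,0,0,0,1],[0,0,1,0,0,0,1],[0,0,1,0,0,0,1],[0,0,0.15,-1,0.14,0,1],[0,0,0,-1,0.14,0,1],[0,0,0,-1,0.14,0,1],[0,0,0,-1,0.14,0,1],[0,0,0,-1,0.14,0,1],[0,0,0,-1,0.14,0,1],[0,0,0,-1,0.14,0,1],[0,0,0,-1,0.14,0,1],[0,0,0,-1,0.14,0,1]])

```text
clock: 45.28
ee_pos: [0.462, 0.0362, 0.148]
ee_rot: [0.756, 0.655, -0.0, -0.0]
contact_force: [0.3, 0.6, -0.9]
width: 0.0853
gripper_force: 0.0
```

Request:
drive_tool(targets=[[0,0,0,-1,0.14,0,1],[0,0,0,-1,0.14,0,1],[0,0,0,-1,0.14,0,1],[0,0,0,-1,0.14,0,1],[0,0,0,-1,0.14,0,1],[0,0,0,-1,0.14,0,1],[0,0,0,-1,0.14,0,1],[0,0,0,-1,0.14,0,1],[0,0,0,-1,0.14,0,1],[0,0,0,-1,0.14,0,1],[0,0,0,-1,0.14,0,1],[0,0,0,-1,0.14,0,1]])

```text
clock: 46.78
ee_pos: [0.4608, -0.2664, 0.1479]
ee_rot: [0.756, 0.655, -0.0, -0.001]
contact_force: [1.4, 0.3, 0.4]
width: 0.0855
gripper_force: 0.0
```

Request:
drive_tool(targets=[[0,0,0,0,0,0,1],[0,0,0,0,0,0,1]])

```text
clock: 47.02
ee_pos: [0.4607, -0.2651, 0.148]
ee_rot: [0.756, 0.655, -0.0, -0.001]
contact_force: [-0.9, 0.5, -0.2]
width: 0.0855
gripper_force: 0.0
```

```bash
cat > nd.py <<'E'
from rig import env
from h import *
c=env.capture("wrist"); P=wcloud(c); g=cv2.cvtColor(c["color"],cv2.COLOR_RGB2GRAY)
mar=lambda q:[np.round(v,1) for v in cv2.minAreaRect((q[:,:2]*1000).astype(np.float32))]
m=np.linalg.norm(P[...,:2]-[.462,-.289],axis=2)<.065
q=P[m&(P[...,2]>.019)&(P[...,2]<.03)]; print("nest",len(q),mar(q))
m=np.linalg.norm(P[...,:2]-[.6,-.303],axis=2)<.083
q=P[m&(P[...,2]>.004)&(P[...,2]<.022)]; print("dock",len(q),mar(q))
q=P[m&(P[...,2]>.012)&(P[...,2]<.022)]; print("guides",len(q),mar(q))
E
python3 nd.py; python3 go.py .462 -.2893 .145 -8.2
```

```text
nest 3726 [array([ 462.3, -289.1]), array([101.,  67.]), np.float64(81.8)]
dock 8156 [array([ 600.6, -302.1]), array([127.9,  94.8]), np.float64(80.4)]
guides 551 [array([ 601. , -302.4]), array([122.9,  89.5]), np.float64(80.4)]
t 47.08 pos [ 0.4608 -0.2649  0.1482] th -8.19 w 0.0854 F [ 0.1  0.1 -0.2] gf 0.0
turn [-0.011 -0.008  0.001] shift now [-0.96  0.19  0.13] after turn [-0.96  0.19  0.13]
```

Request:
drive_tool(targets=[[0,0,0,-0.96,0.19,0,1],[0,0,0,0,0,1,1],[0,0,0,0,0,1,1],[0,0,0,0,0,1,1],[0,0,0,0,0,1,1],[0,0,0,0,0,0.7,1],[0,0,0,0,0,0.5,1],[0,0,0,0,0,0.3,1],[0,0,0,0,0,0.15,1],[0,0,0,0,0,0,1],[0,0,0,0,0,0,1]])

```text
clock: 48.45
ee_pos: [0.4629, -0.2906, 0.0078]
ee_rot: [0.756, 0.655, 0.0, 0.001]
contact_force: [-1.0, 0.5, 0.2]
width: 0.085
gripper_force: 0.0
```

```bash
python3 go.py .462 -.2893 .005 -8.2
```

```text
t 48.45 pos [ 0.4629 -0.2906  0.0078] th -8.22 w 0.085 F [-1.   0.5  0.2] gf 0.0
turn [ 0.009  0.004 -0.004] shift now [ 0.04 -0.04  0.11] after turn [ 0.04 -0.04  0.11]
```

Request:
drive_tool(targets=[[0,0,0,0.04,-0.03,0.1,1],[0,0,0,0,0,0,0.9],[0,0,0,0,0,0,0.8],[0,0,0,0,0,0,0.7],[0,0,0,0,0,0,0.65],[0,0,0,0,0,0,0.65],[0,0,0,0,0,0,0.65],[0,0,0,0,0,-0.2,0.65],[0,0,0,0,0,-0.5,0.65],[0,0,0,0,0,-0.8,0.65],[0,0,0,0,0,-0.8,0.65],[0,0,0,0,0,-0.5,0.65]], grip_force=70)

```text
clock: 49.95
ee_pos: [0.4624, -0.2895, 0.0762]
ee_rot: [0.756, 0.655, 0.0, 0.001]
contact_force: [0.1, 0.3, -3.3]
width: 0.0643
gripper_force: 78.0
```

```bash
python3 go.py .6006 -.302 .075 -9.6; python3 - <<'E'
from rig import env
from h import *
c=env.capture("wrist"); np.savez("w20.npz",**c)
P=wcloud(c); m=np.linalg.norm(P[...,:2]-[.462,-.289],axis=2)<.07
q=P[m&(P[...,2]>.082)&(P[...,2]<.1)]
print(len(q),cv2.minAreaRect((q[:,:2]*1000).astype(np.float32)),np.median(q[:,2]))
for y0 in range(-320,-225,15):
    k=q[(q[:,1]*1e3>y0)&(q[:,1]*1e3<y0+15)]; print(y0,len(k),np.median(k[:,2]).round(4))
cv2.imwrite("pics/w20.png",c["color"][:,:,::-1])
E
```

```text
t 49.95 pos [ 0.4624 -0.2895  0.0762] th -8.22 w 0.0643 F [ 0.1  0.3 -3.3] gf 78.0
turn [0.013 0.006 0.23 ] shift now [0.3  5.54 0.06] after turn [0.43 5.54 0.05]
25533 ((462.90960693359375, -285.9499816894531), (94.12847137451172, 91.41767883300781), 81.20794677734375) 0.08783645474319024
-320 3077 0.0843
-305 3631 0.0844
-290 4486 0.0845
-275 4765 0.0845
-260 4598 0.0936
-245 2590 0.0934
-230 0 nan
  return _methods._mean(a, axis=axis, dtype=dtype,
  ret = ret.dtype.type(ret / rcount)
```

View pics/w20.png

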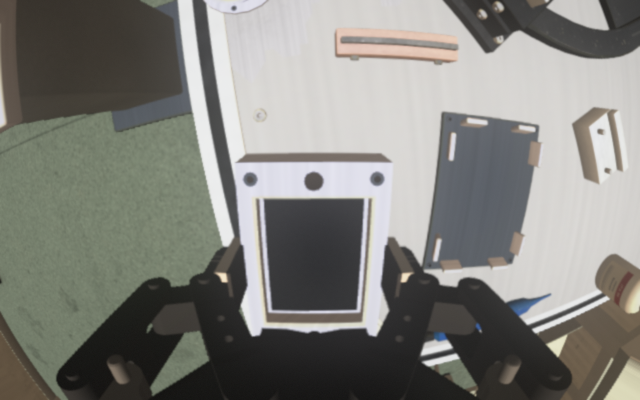

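The nest is held level, with the dock clear at (483,190). Moving over the dock.

Request:
drive_tool(targets=[[0,0,0.23,0.4,0.6,0,0.65],[0,0,0,0,1,0,0.65],[0,0,0,0,1,0,0.65],[0,0,0,0,1,0,0.65],[0,0,0,0,1,0,0.65],[0,0,0,0,0.94,0,0.65],[0,0,0,0,0,0.6,0.65],[0,0,0,0,0,0.6,0.65],[0,0,0,0,0,0,0.65],[0,0,0,0,0,0,0.65]])

```text
clock: 51.25
ee_pos: [0.599, -0.3019, 0.0445]
ee_rot: [0.764, 0.645, -0.0, -0.001]
contact_force: [-0.3, 0.0, -2.7]
width: 0.0639
gripper_force: 78.1
```

```bash
python3 go.py .6008 -.3023 .014 -9.6; python3 - <<'E'
from rig import env
from h import *
c=env.capture("wrist"); np.savez("w21.npz",**c);s=env.capture("scene"); P=wcloud(c); g=cv2.cvtColor(c["color"],cv2.COLOR_RGB2GRAY)
mar=lambda q:[np.round(v,1) for v in cv2.minAreaRect((q[:,:2]*1000).astype(np.float32))]
t=np.radians(-9.6); e=np.array([[np.cos(t),np.sin(t)],[-np.sin(t),np.cos(t)]])
L=(P[...,:2]-[.6006,-.302])@e.T; z=P[...,2]
pl=(z>.003)&(z<.022)&(abs(L[...,0])<.06)&(abs(L[...,1])<.08)
print("dock local min/max",L[pl].min(0),L[pl].max(0))
n=(z>.060-.01)&(z<.082)&(abs(L[...,0])<.036)&(abs(L[...,1])<.08)
print("nest local",L[n].min(0),L[n].max(0))
cv2.imwrite("pics/w21.png",np.hstack([c["color"][:,120:520],cv2.resize(s["color"][195:275,400:480],(400,400))])[:,:,::-1])
E
```

```text
t 51.25 pos [ 0.599  -0.3019  0.0445] th -9.62 w 0.0639 F [-0.3  0.  -2.7] gf 78.1
turn [-0.011 -0.003 -0.003] shift now [-0.01  0.07  1.22] after turn [-0.01  0.07  1.22]
dock local min/max [-0.04637799 -0.05983406] [0.04767114 0.06320178]
nest local [-0.03599672 -0.04341956] [0.03598502 0.05037519]
```

View pics/w21.png

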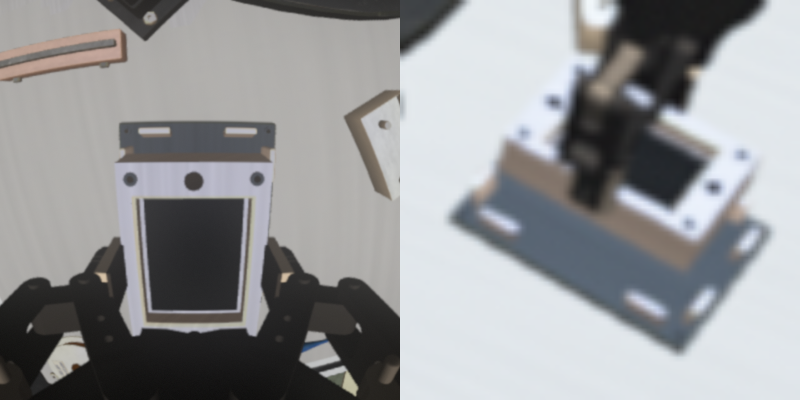

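The nest is over the dock with even margins on both sides. Lowering.

Request:
drive_tool(targets=[[0,0,0,-0.03,0.08,0.4,0.65],[0,0,0,0,0,0.4,0.65],[0,0,0,0,0,0.25,0.65],[0,0,0,0,0,0.15,0.65],[0,0,0,0,0,0.05,0.65],[0,0,0,0,0,0,0.65],[0,0,0,0,0,0,0.65]])

```text
clock: 52.22
ee_pos: [0.6021, -0.3032, 0.0139]
ee_rot: [0.764, 0.645, 0.0, 0.0]
contact_force: [0.1, -0.7, -3.3]
width: 0.064
gripper_force: 78.2
```

```bash
python3 go.py .6008 -.3023 .012 -9.6
```

```text
t 52.23 pos [ 0.6021 -0.3032  0.0139] th -9.6 w 0.064 F [ 0.1 -0.7 -3.3] gf 78.2
turn [0.006 0.002 0.   ] shift now [ 0.03 -0.06  0.08] after turn [ 0.03 -0.06  0.08]
```

Request:
drive_tool(targets=[[0,0,0,0.02,-0.04,0.05,0.65],[0,0,0,0,0,0.02,0.65],[0,0,0,0,0,0,0.65],[0,0,0,0,0,0,0.85],[0,0,0,0,0,0,1],[0,0,0,0,0,0,1],[0,0,0,0,0,-0.3,1],[0,0,0,0,0,-0.7,1],[0,0,0,0,0,-1,1],[0,0,0,0,0,-1,1],[0,0,0,0,0,-1,1],[0,0,0,0,0,-0.5,1]])

```text
clock: 53.72
ee_pos: [0.6021, -0.303, 0.1274]
ee_rot: [0.764, 0.645, 0.001, 0.002]
contact_force: [-0.4, -0.4, 0.3]
width: 0.0856
gripper_force: 0.0
```

Request:
drive_tool(targets=[[0,0,0,0,-1,-0.3,1],[0,0,0,0,-1,-0.3,1],[0,0,0,0,0,0,1],[0,0,0,0,0,0,1]])

```text
clock: 54.22
ee_pos: [0.5524, -0.2943, 0.1395]
ee_rot: [0.764, 0.645, 0.0, 0.0]
contact_force: [0.1, -0.2, -0.2]
width: 0.0852
gripper_force: 0.0
```

```bash
python3 - <<'E'
from rig import env
from h import *
c=env.capture("wrist");a=env.capture("scene");s=env.capture("side"); P=wcloud(c)
t=np.radians(-9.6); e=np.array([[np.cos(t),np.sin(t)],[-np.sin(t),np.cos(t)]])
L=(P[...,:2]-[.6006,-.302])@e.T; z=P[...,2]; n=(abs(L[...,0])<.06)&(abs(L[...,1])<.08)
k=n&(z>.026)&(z<.034);print("nest",cv2.minAreaRect((L[k]*1000).astype(np.float32)),np.median(z[k]))
k=n&(z>.003)&(z<.022);print("dock",L[k].min(0),L[k].max(0))
cv2.imwrite("pics/end.png",np.vstack([cv2.resize(a["color"][160:290,190:480],(700,314)),cv2.resize(s["color"][150:350,215:480],(345,260)).repeat(1,0) if 0 else cv2.resize(s["color"][150:270,215:480],(700,280))])[:,:,::-1])
E
```

```text
nest ((0.7080726623535156, -0.11114501953125), (66.37480163574219, 100.62393951416016), 0.4279323220252991) 0.028834382335030717
dock [-0.04575003 -0.06507232] [0.04763011 0.06377274]
```

View pics/end.png

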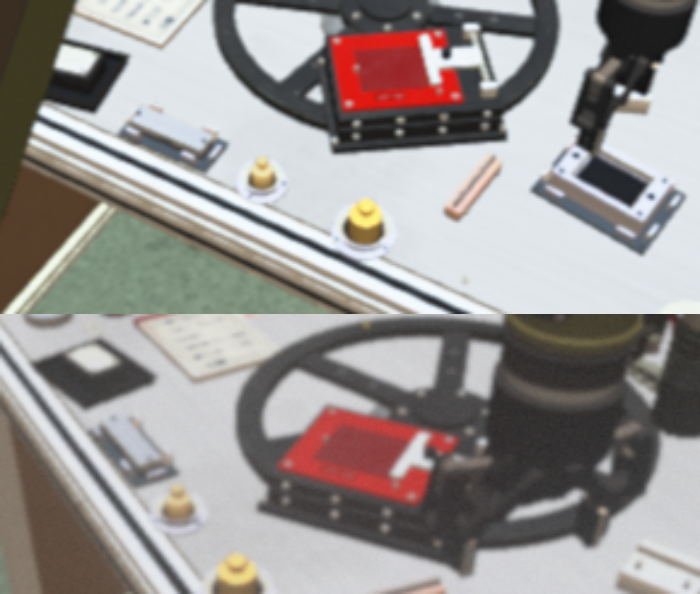

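The final views show both weights upright in their cups, the bar in its rest, and the box in the tray. The nest is flat in the dock, less than 1 mm off centre. Handing in.

```bash
python3 -c "
from rig import env
print(env.sign_off())"
```

```text
the job is handed in; nothing more can be done
None
```

The stack is apart and the job is handed in at about 54 s of the 144 s; the last pictures and depth readings show both weights upright in their own cups, the bar flat in its rest, the box upright in the tray about 7 mm off its middle, and the nest flat in the dock, though the hand-in gave no verdict.

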